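# Bleed down the repair lift

### The arm

A 7-joint arm with a two-finger parallel gripper is mounted at the origin on the work surface. World frame = base frame: x ahead of the robot, y to its left, z up, the work surface at z = 0. Lengths are in mm, angles in rad, forces in N, time in s.
With the tool pointing down it reaches from about 425 to 875 mm from the base axis. Payload 9.9 kg.
Tool frame: the origin (TCP) lies midway between the tips of the shut fingers; the grasp point (between the pads) lies 19 mm behind it (robot.grip_depth is the distance from the TCP to the grasp point, in mm); z points along the fingers, x is the direction in which the jaws open and shut, and the axes are right-handed (so a half turn about z gives the same grasp; the last joint's range is limited). The gripper opens to 85 mm and grips with 20 to 120 N. Pads are 22 mm wide; open, the fingers measure 114 mm over their backs; the gripper's body (76 mm by 85 mm) begins 54 mm behind the grasp point. The pads swing forward as they close: fully open they stand 13 mm farther back than shut.
Start: joints at [1.034, 0.576, 0.025, 1.437, -0.015, 1.129, -0.057], TCP at [295.307, -606.978, 194.889] pointing down, gripper open.
Joint ranges: [-2.76, 2.76], [-0.34, 2.15], [-1.52, 1.57], [0.19, 2.46], [-1.09, 4.23], [0.17, 1.99], [-2.82, 2.82]. Speed limits (rad/s): [2.22, 2.22, 3.01, 3.01, 3.14, 3.14, 3.14].

### API

Orientations are given as [roll, pitch, yaw] about the fixed x, y, z axes, in that order (R = Rz(yaw) Ry(pitch) Rx(roll)).
In Python, from bench import robot, optics gives the robot as it stands.
- The arm moves only by the tool jog_arm, never from a script. Its argument "moves" is a list of rows, each an object of numbers: "dx", "dy", "dz": the shift along the tool's x, y, z in mm; "ax", "ay", "az": the turn, a rotation vector about the tool's x, y, z in rad; "gripper": the closure, from -1 (fully open) to 1 (shut), so that 0 is half open. In form: [{"dx": .., "dy": .., "dz": .., "ax": .., "ay": .., "az": .., "gripper": ..}, ...]. A call has exactly 8 rows; each row is the pose to reach, as a shift and turn from the pose commanded when the call began, along the tool's axes at that moment; what a row does not reach only later rows make up. A row lasts 1/12 s, in which the tool goes at most 41.7 mm and 7.16 degrees, less where a joint would pass 70% of its speed; a pose out of reach is approached as far as the arm can. A call with a gripper value outside its range is refused whole. The fingers move at their own pace and stop on an object; "force" is the grip in N (left out, the last holds). Time passes only in rows, so rows that repeat a pose let the fingers close, or fill a call up. It gives the time, the measured TCP pose, the force and the opening at its end, in the units of the state.
- robot.get_obs(): the state, without advancing time (a new reading comes with each control period).
- optics.camera(name): name is "side" or "top"; returns the picture (420x560x3 uint8, red, green, blue); there is no depth.
- optics.calibration(name): a dict with "fx", "fy", "cx", "cy" (pixels), "pose" (4x4, takes a point from camera to world coordinates). Camera axes: x right, y down, z forward; pixel columns grow to the right and rows downward; lengths in mm; the calibration is good to about 2 mm. A picture is of the moment at which its call begins. calibration takes no time and is no camera call.
- robot.job_done(): hands the job in, once; it reports no verdict.
The state is a dict: "time": time; "qpos": joint angles; "qvel": joint speeds; "tau": joint torques, N m; "eef_pos": TCP position; "ee_rot": TCP orientation; "wrist_force": force on the tool from outside, world axes, zero at the start; "moment": the same for the moment, N m; "width": finger opening in mm.
Only numpy, scipy, OpenCV 4.12 (cv2) and the standard library are available. Lean on these libraries where they do the work, as an engineer would, in place of code of your own. Each camera call takes 0.05 s, during which the arm holds its last target.

### The job

Lower the amplifier chassis on the hydraulic bench lift: crack the red release valve open just far enough that the yellow deck sinks slowly (no faster than about 3 cm/s), and when the deck is level with the plywood deck of the side stand, screw the valve shut so that it stays there, snug on its seat but not forced, and let go. Do not touch the deck or the chassis, and leave the solder spool, the can and the screwdriver where they are.

Things in the scene. Friction and masses are not known exactly. Their poses are not given: they have to be found in the camera images.
- valve_grip (a point): Centre of the red T-bar of the release valve, on its vertical axis, 110 mm above the table. The bar is 84 mm long (along this point's x, which turns with it; white tip at +x), 12 mm wide, 18 mm high, 25 mm clear above the steel valve block (56 x 64 mm). Seen from above it opens counter-clockwise, shuts clockwise, stays where it is left; stop at 1.3 rad open. It starts shut, finger-tight
- ram (a joint): Height of the lift's deck above its lowest position, m (0 to 0.09). The deck cannot be raised again
- deck_top (a point): Point on the top face of the lift's yellow deck (170 x 160 x 12 mm), near the edge that faces the side stand; it carries the clamped open aluminium chassis (150 x 130 x 37 mm). The deck's near edge is 155 mm from the valve axis, the chassis wall 170 mm; at the start the deck's top is 185 to 205 mm above the table
- stand_top (a point): Point on the top face of the side stand's plywood deck (170 x 130 x 12 mm), near the edge that faces the lift. The stand does not move; its height differs from case to case
- spool_mid (a point): Centre of the red solder spool, 54 mm diameter, 45 mm high, standing on the bench
- can_mid (a point): Centre of the yellow drinks can, 56 mm diameter, 110 mm high, standing on the bench
- driver_grip (a point): Middle of the handle of the screwdriver with the blue handle, lying on the bench
- cradle: The lift's yellow deck together with the chassis clamped on it (top of the chassis 37 mm above the deck); origin at the middle of the deck's top face, z up. The deck measures 170 mm along x, 160 mm along y
- needle: The valve's needle, a 10 mm steel tip hidden inside the lift, moved by the T-bar; its reading is no guide. Opening takes 0.05 to 0.3 N m, closing about 0.4. The deck begins to sink at a hidden angle 0.2 to 0.8 rad counter-clockwise of the start (load, seal); from there each further 0.1 rad adds 10 to 18 mm/s, at once and both ways: turned back as far, it stops
- seat: The needle's seat inside the lift, 16 mm, out of sight. The needle meets it 0.02 to 0.45 rad clockwise of the start angle, found only by feel: there the closing moment climbs by about 4 N m per rad of the bar. Snug is 0.1 to 0.4 N m above what closing took just before, forced is over 0.5 N m above

How it is judged (in metres and radians):
On the way, in this order (a step that is already met when the one before it is completed fails the run):
1. the deck is sinking slowly (velocity of joint ram below -0.0015 m/s), for 0.2 s.
2. the deck is level with the stand's deck (within 5 mm) (z of deck_top in the frame of stand_top between -0.005 and 0.005 m), for 0.1 s.
At the end, for the whole second after the job is handed in: The lift's deck stands level with the stand's deck within 5 mm and no longer sinks (slower than 1 mm/s); the valve is let go and snug: its needle presses on its seat with more than 8 N (all of step 2 and contact force between needle and seat above 8 N and velocity of joint ram above -0.001 m/s); the robot touches nothing.
It fails at once if the deck sinks faster than 35 mm/s (velocity of joint ram below -0.035 m/s).
It fails at once if the valve is forced: its needle presses on its seat with over 100 N (contact force between needle and seat above 100 N).
It fails at once if a bystander is moved by more than 15 mm (distance of any of spool_mid, can_mid, driver_grip from where it was at the start of the episode above 0.015 m).
It fails at once if the robot touches the deck or the chassis (contact force between any of the arm, the fingers and cradle above 1 N).
It also fails if it takes over 64 s, if anything falls off the work surface, if the arm or the gripper's body presses on something with over 40 N, if the wrist force passes 120 N, or if a joint passes its speed limit or range.

## Working session

There is one attempt and no reset: what is moved stays moved. The work goes in short steps, Python scripts to look and compute and a tool call to move; the robot and the scene stay as the last step left them, time stands still between calls to the robot, and variables do not carry over. Pictures are saved under pics/ and viewed, and the job is handed in when it is done.

Besides the shell and the picture viewer there is one more tool, called after "Call:" by a JSON object that holds its "name" and its "arguments", one argument or row to a line. jog_arm: Moves the arm, as the interface text tells. Its arguments: {"type":"object","properties":{"moves":{"type":"array"},"force":{"type":"number"}},"required":["moves"]}

```bash
ls; mkdir -p pics; python3 - <<'E'
from bench import robot, optics
import cv2,numpy as np
np.set_printoptions(precision=3,suppress=True)
print(robot.get_obs(), robot.grip_depth)
for n in("side","top"):
    c=optics.calibration(n);print(n,c["fx"],c["fy"],c["cx"],c["cy"]);print(c["pose"])
    cv2.imwrite(f"pics/{n}0.png",optics.camera(n)[:,:,::-1])
E
```

```text
pics
{'time': 0.0, 'qpos': array([ 1.034,  0.577,  0.025,  1.438, -0.015,  1.129, -0.056]), 'qvel': array([-0.001, -0.001, -0.001,  0.001,  0.   , -0.   , -0.002]), 'tau': array([ -0.001, -76.575,   2.25 , -28.596,   0.015,   0.013,   0.   ]), 'eef_pos': array([ 295.073, -606.504,  194.037]), 'ee_rot': array([ 3.142,  0.002, -1.118]), 'wrist_force': array([ 0.335,  0.651, -0.235]), 'moment': array([-0.027, -0.031, -0.019]), 'width': 85.21435690277283} 18.700000000000003
side 432.53632257629357 432.53632257629357 278.6844801468683 211.6651206805421
[[   0.952   -0.212    0.222  357.489]
 [  -0.307   -0.699    0.647 -613.726]
 [   0.018   -0.684   -0.73   928.195]
 [   0.       0.       0.       1.   ]]
top 420.71778789547085 420.71778789547085 281.21844207405604 209.33378404074003
[[  0.023  -0.971   0.238 432.361]
 [ -1.     -0.025  -0.002  66.482]
 [  0.008  -0.238  -0.971 903.614]
 [  0.      0.      0.      1.   ]]
```

View pics/side0.png

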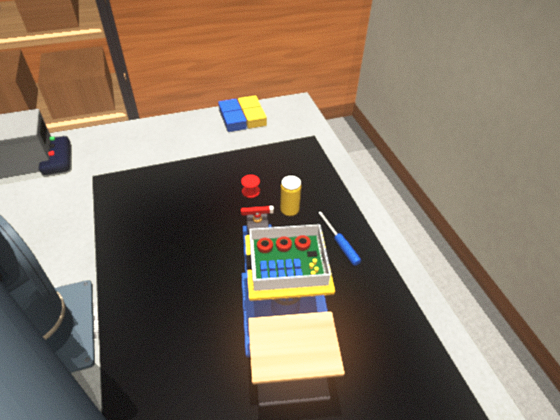

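View pics/top0.png

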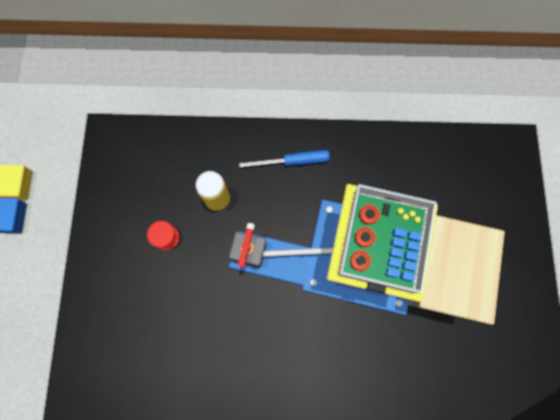

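```bash
python3 - <<'E'
import cv2
s=cv2.imread("pics/side0.png");t=cv2.imread("pics/top0.png")
cv2.imwrite("pics/s1.png",cv2.resize(s[160:410,220:360],None,fx=4,fy=4,interpolation=2)[:1000][:,:].copy()[0:600])
cv2.imwrite("pics/s2.png",cv2.resize(s[270:410,220:360],None,fx=4,fy=4,interpolation=2))
cv2.imwrite("pics/t1.png",cv2.resize(t[165:315,310:510],None,fx=4,fy=4,interpolation=2))
cv2.imwrite("pics/t2.png",cv2.resize(t[150:290,140:340],None,fx=4,fy=4,interpolation=2))
E
```

```text
(no output)
```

View pics/s1.png

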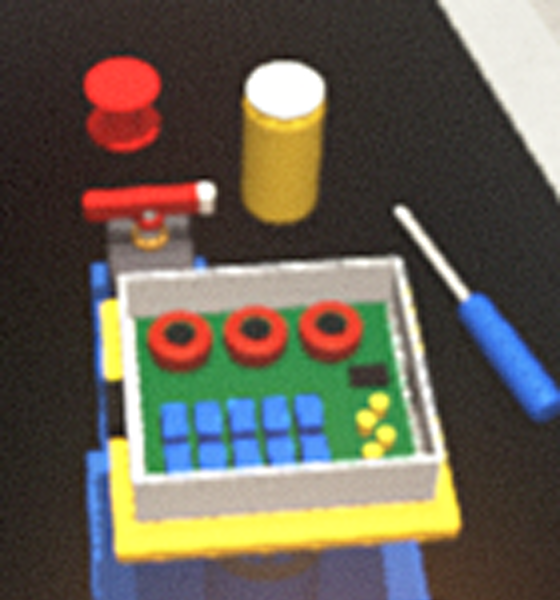

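View pics/s2.png

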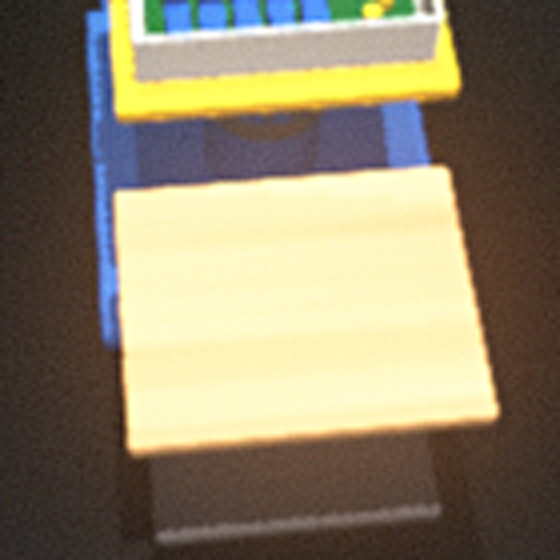

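View pics/t1.png

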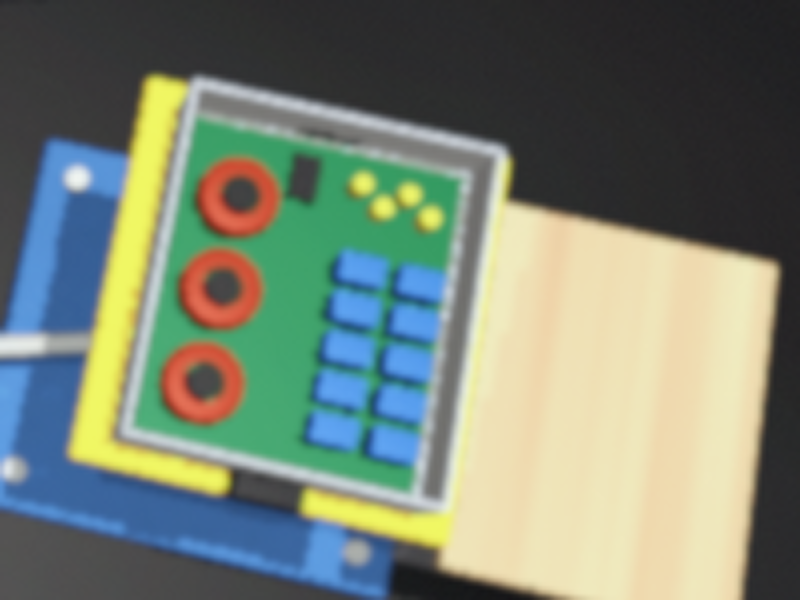

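View pics/t2.png

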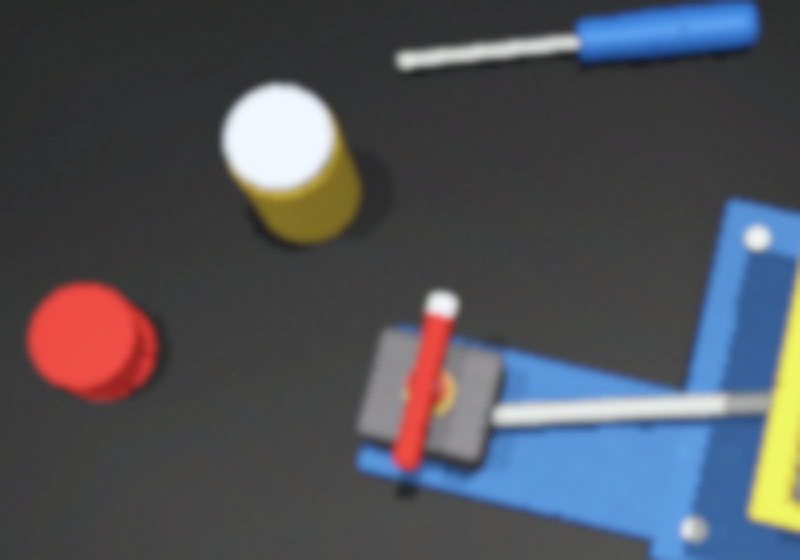

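```bash
cat > h.py <<'E'
from bench import robot, optics
import cv2,numpy as np
np.set_printoptions(precision=2,suppress=True)
C={n:optics.calibration(n) for n in("side","top")}
def ray(n,p):
    c=C[n];P=np.array(c["pose"]);d=P[:3,:3]@np.array([(p[0]-c["cx"])/c["fx"],(p[1]-c["cy"])/c["fy"],1.]);return P[:3,3],d/np.linalg.norm(d)
def onz(n,p,z):
    o,d=ray(n,p);return o+d*(z-o[2])/d[2]
def tri(ps,pt):
    o1,d1=ray("side",ps);o2,d2=ray("top",pt)
    A=np.stack([d1,-d2],1);s=np.linalg.lstsq(A,o2-o1,rcond=None)[0]
    a=o1+s[0]*d1;b=o2+s[1]*d2;return (a+b)/2,np.linalg.norm(a-b)
def proj(n,X):
    c=C[n];P=np.linalg.inv(np.array(c["pose"]));q=P[:3,:3]@np.asarray(X)+P[:3,3];return np.array([c["fx"]*q[0]/q[2]+c["cx"],c["fy"]*q[1]/q[2]+c["cy"]])
E
python3 - <<'E'
from h import *
S1=lambda x,y:(220+x/4-.4,160+y/4-.4);S2=lambda x,y:(220+x/4-.4,270+y/4-.4)
T1=lambda x,y:(310+x/4-.4,165+y/4-.4);T2=lambda x,y:(140+x/4-.4,150+y/4-.4)
print("stand near low",tri(S2(115,192),T1(438,568)))
print("stand far high",tri(S2(497,412),T1(778,264)))
print("chassis",tri(S1(120,277),T1(122,440)),tri(S1(402,260),T1(195,82)),tri(S1(440,462),T1(505,150)),tri(S1(136,478),T1(445,508)))
print("deck",tri(S1(113,530),T1(447,545)))
print("bar tips",tri(S1(84,197),T2(407,468)),tri(S1(208,192),T2(442,298)))
for p in((407,468),(442,298),(443,299),(425,385)): print(onz("top",T2(*p),115))
for p in((280,135),):print("can",onz("top",T2(*p),110))
print("spool",onz("top",T2(83,336),45))
E
```

```text
stand near low (array([ 447.92, -181.43,  146.76]), np.float64(0.26933086161993763))
stand far high (array([ 586.31, -343.59,  149.67]), np.float64(2.161056900393323))
chassis (array([493.41, -30.2 , 236.43]), np.float64(1.94583242728403)) (array([641.21, -62.04, 235.76]), np.float64(0.9950765723458621)) (array([ 612.98, -188.7 ,  235.94]), np.float64(3.3308525358312107)) (array([ 468.63, -155.62,  237.59]), np.float64(0.874445741929458))
deck (array([ 454.76, -164.15,  211.74]), np.float64(2.1689014931854187))
bar tips (array([512.49, 135.8 , 124.79]), np.float64(0.4780768362951786)) (array([592.95, 123.57, 117.76]), np.float64(3.0195850040231744))
[513.74 136.65 115.  ]
[595.06 123.65 115.  ]
[594.58 123.15 115.  ]
[552.96 129.95 115.  ]
can [675.95 207.06 110.  ]
spool [584.82 313.27  45.  ]
```

```bash
python3 - <<'E'
from h import *
t=cv2.imread("pics/top0.png").astype(int)
sub=t[215:280,225:265];b,g,r=sub[...,0],sub[...,1],sub[...,2]
m=((r-g>70)).astype(np.uint8)
n,l,st,ce=cv2.connectedComponentsWithStats(m);print(st,ce)
w=((np.minimum(np.minimum(r,g),b)>140)).astype(np.uint8)
n,l2,st2,ce2=cv2.connectedComponentsWithStats(w);print(st2,ce2)
k=1+np.argmax(st[1:,4])
pts=np.argwhere(l==k)[:,::-1].astype(np.float32)+np.array([225,215],np.float32)
R=cv2.minAreaRect(pts);print(R,cv2.boxPoints(R))
vx,vy,x0,y0=cv2.fitLine(pts,cv2.DIST_HUBER,0,.01,.01).ravel()
for z in(110,115,119):
  a=onz("top",(x0,y0),z);bb=onz("top",(x0+20*vx,y0+20*vy),z);d=bb-a;print(z,a,np.arctan2(d[1],d[0]),np.arctan2(-d[1],-d[0]))
  # extent
  s=[(p[0]-x0)*vx+(p[1]-y0)*vy for p in pts];print([onz("top",(x0+q*vx,y0+q*vy),z) for q in(min(s),max(s))])
s=cv2.imread("pics/side0.png").astype(int)
o=np.array([235,200]);sub=s[200:220,235:280]
m=((sub[...,2]-sub[...,1]>70)).astype(np.uint8);n,l,st,ce=cv2.connectedComponentsWithStats(m);print(st,ce+o)
E
```

```text
[[   0    0   40   65 2308]
 [  13   13   15   40  292]] [[19.42 31.96]
 [20.15 32.34]]
[[   0    0   40   65 2277]
 [  21    8    8    7   41]
 [   7   20   11   23  117]
 [  27   24   12   24  157]
 [  38   36    2    5    8]] [[18.85 32.14]
 [25.   10.66]
 [11.84 31.84]
 [32.22 35.31]
 [38.62 38.  ]]
((245.47169494628906, 247.84906005859375), (10.164680480957031, 39.28511428833008), 15.945395469665527) [[235.19 265.34]
 [245.98 227.57]
 [255.75 230.36]
 [244.96 268.13]]
110 [550.57 131.6  110.  ] -0.18219604130987738 2.959396612279916
[array([513.64, 138.4 , 110.  ]), array([587.3 , 124.83, 110.  ])]
115 [549.82 131.19 115.  ] -0.18219604130987832 2.959396612279915
[array([513.12, 137.95, 115.  ]), array([586.33, 124.46, 115.  ])]
119 [549.23 130.86 119.  ] -0.1821960413098787 2.9593966122799147
[array([512.71, 137.59, 119.  ]), array([585.55, 124.17, 119.  ])]
[[  0   0  45  20 666]
 [  5   6  30  12 234]] [[257.81 209.25]
 [254.69 210.22]]
```

Call:
{"name": "jog_arm", "arguments": {
  "moves": [
    {"dz":-40},
    {"dz":-80},
    {"dz":-120},
    {"dz":-160},
    {"dz":-170},
    {"dz":-170,"dx":-25,"dy":-25,"az":-0.12},
    {"dz":-170,"dx":-50,"dy":-50,"az":-0.24},
    {"dz":-170,"dx":-75,"dy":-75,"az":-0.36}
  ]
}}

```text
schema error: expected keys dx, dy, dz, ax, ay, az, gripper
```

Call:
{"name": "jog_arm", "arguments": {
  "moves": [
    {"dx":0,"dy":0,"dz":-40,"ax":0,"ay":0,"az":0,"gripper":-1},
    {"dx":0,"dy":0,"dz":-80,"ax":0,"ay":0,"az":0,"gripper":-1},
    {"dx":0,"dy":0,"dz":-120,"ax":0,"ay":0,"az":0,"gripper":-1},
    {"dx":0,"dy":0,"dz":-160,"ax":0,"ay":0,"az":0,"gripper":-1},
    {"dx":0,"dy":0,"dz":-170,"ax":0,"ay":0,"az":0,"gripper":-1},
    {"dx":-25,"dy":-25,"dz":-170,"ax":0,"ay":0,"az":-0.12,"gripper":-1},
    {"dx":-50,"dy":-50,"dz":-170,"ax":0,"ay":0,"az":-0.24,"gripper":-1},
    {"dx":-75,"dy":-75,"dz":-170,"ax":0,"ay":0,"az":-0.36,"gripper":-1}
  ]
}}

```text
time: 0.77
eef_pos: [330.0, -505.6, 364.2]
ee_rot: [3.142, 0.001, -0.753]
wrist_force: [0.5, -0.7, 0.5]
width: 85.4
```

Call:
{"name": "jog_arm", "arguments": {
  "moves": [
    {"dx":-16,"dy":-36,"dz":0,"ax":0,"ay":0,"az":-0.12,"gripper":-1},
    {"dx":-32,"dy":-72,"dz":0,"ax":0,"ay":0,"az":-0.24,"gripper":-1},
    {"dx":-48,"dy":-108,"dz":0,"ax":0,"ay":0,"az":-0.36,"gripper":-1},
    {"dx":-64,"dy":-144,"dz":0,"ax":0,"ay":0,"az":-0.48,"gripper":-1},
    {"dx":-80,"dy":-180,"dz":0,"ax":0,"ay":0,"az":-0.6,"gripper":-1},
    {"dx":-96,"dy":-216,"dz":0,"ax":0,"ay":0,"az":-0.72,"gripper":-1},
    {"dx":-112,"dy":-252,"dz":0,"ax":0,"ay":0,"az":-0.84,"gripper":-1},
    {"dx":-128,"dy":-288,"dz":0,"ax":0,"ay":0,"az":-0.96,"gripper":-1}
  ]
}}

```text
time: 1.43
eef_pos: [435.0, -207.7, 364.7]
ee_rot: [3.141, 0.0, 0.208]
wrist_force: [1.6, 0.1, 0.5]
width: 85.0
```

```bash
cat > go.py <<'E'
import sys
from h import *
o=robot.get_obs();p=o["eef_pos"];y=o["ee_rot"][2];t=np.array([float(v) for v in sys.argv[1:4]]);w=t-p
print(o["time"],p,o["ee_rot"],o["qpos"],o["wrist_force"],o["moment"],o["width"])
c,s=np.cos(y),np.sin(y);print("dx %.1f dy %.1f dz %.1f az %.3f"%(w[0]*c+w[1]*s,w[0]*s-w[1]*c,-w[2],y-float(sys.argv[4])))
E
python3 go.py 553.5 130.3 250 1.39
```

```text
1.4333 [ 434.98 -207.67  364.73] [3.14 0.   0.21] [ 0.66  0.18 -0.38  1.61  0.07  1.36  0.47] [1.63 0.1  0.54] [-0.04 -0.07  0.  ] 85.00191068170835
dx 185.7 dy -306.3 dz 114.7 az -1.182
```

Call:
{"name": "jog_arm", "arguments": {
  "moves": [
    {"dx":20,"dy":-33,"dz":0,"ax":0,"ay":0,"az":-0.12,"gripper":-1},
    {"dx":40,"dy":-66,"dz":0,"ax":0,"ay":0,"az":-0.24,"gripper":-1},
    {"dx":60,"dy":-99,"dz":0,"ax":0,"ay":0,"az":-0.36,"gripper":-1},
    {"dx":80,"dy":-132,"dz":0,"ax":0,"ay":0,"az":-0.48,"gripper":-1},
    {"dx":100,"dy":-165,"dz":0,"ax":0,"ay":0,"az":-0.6,"gripper":-1},
    {"dx":120,"dy":-198,"dz":0,"ax":0,"ay":0,"az":-0.72,"gripper":-1},
    {"dx":140,"dy":-231,"dz":0,"ax":0,"ay":0,"az":-0.84,"gripper":-1},
    {"dx":160,"dy":-264,"dz":0,"ax":0,"ay":0,"az":-0.96,"gripper":-1}
  ]
}}

```text
time: 2.1
eef_pos: [538.9, 82.8, 364.7]
ee_rot: [-3.142, 0.0, 1.167]
wrist_force: [1.0, -1.0, 0.3]
width: 86.0
```

```bash
python3 go.py 553.5 130.3 200 1.39
```

```text
2.1 [538.93  82.82 364.68] [-3.14  0.    1.17] [ 0.24  0.32 -0.69  1.46  0.21  1.43  0.71] [ 0.99 -1.    0.35] [-0.02 -0.07 -0.01] 85.95125045497059
dx 49.4 dy -5.2 dz 164.7 az -0.223
```

Call:
{"name": "jog_arm", "arguments": {
  "moves": [
    {"dx":25,"dy":-3,"dz":0,"ax":0,"ay":0,"az":-0.11,"gripper":-1},
    {"dx":49,"dy":-5,"dz":0,"ax":0,"ay":0,"az":-0.223,"gripper":-1},
    {"dx":49,"dy":-5,"dz":35,"ax":0,"ay":0,"az":-0.223,"gripper":-1},
    {"dx":49,"dy":-5,"dz":70,"ax":0,"ay":0,"az":-0.223,"gripper":-1},
    {"dx":49,"dy":-5,"dz":105,"ax":0,"ay":0,"az":-0.223,"gripper":-1},
    {"dx":49,"dy":-5,"dz":140,"ax":0,"ay":0,"az":-0.223,"gripper":-1},
    {"dx":49,"dy":-5,"dz":165,"ax":0,"ay":0,"az":-0.223,"gripper":-1},
    {"dx":49,"dy":-5,"dz":165,"ax":0,"ay":0,"az":-0.223,"gripper":-1}
  ]
}}

```text
time: 2.77
eef_pos: [550.7, 126.4, 194.7]
ee_rot: [-3.134, 0.004, 1.385]
wrist_force: [0.4, 0.2, -0.6]
width: 85.7
```

```bash
python3 go.py 553.5 130.3 93 1.39; python3 - <<'E'
from h import *
for n in("side","top"):cv2.imwrite(f"pics/{n}1.png",optics.camera(n)[:,:,::-1])
E
```

```text
2.7667 [550.67 126.37 194.67] [-3.13  0.    1.39] [ 0.16  0.48 -0.71  1.71  0.35  1.09  0.72] [ 0.36  0.16 -0.65] [-0.06  0.02  0.04] 85.65710401074308
dx 4.4 dy 2.1 dz 101.7 az -0.005
```

View pics/side1.png

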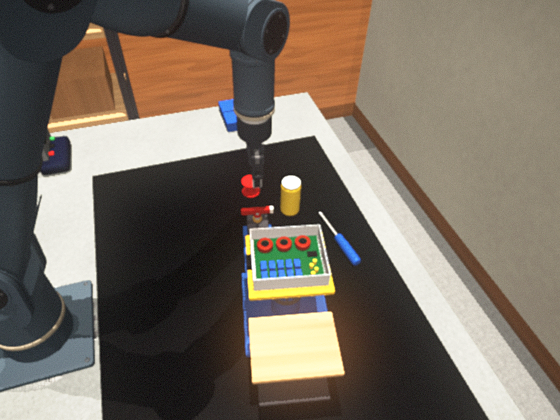

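View pics/top1.png

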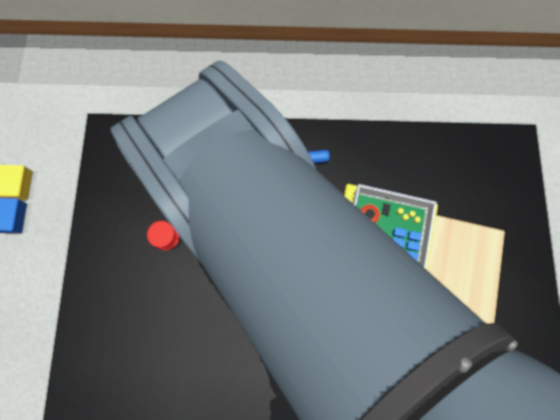

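```bash
python3 go.py 553.5 130.3 93 1.39
```

```text
2.8667 [553.4 128.1 199.9] [-3.14  0.    1.39] [ 0.16  0.48 -0.71  1.7   0.35  1.09  0.73] [0.75 0.09 0.36] [ 0.06 -0.09  0.  ] 85.40293220437341
dx 2.2 dy -0.3 dz 106.9 az -0.005
```

Call:
{"name": "jog_arm", "arguments": {
  "moves": [
    {"dx":2,"dy":0,"dz":25,"ax":0,"ay":0,"az":-0.005,"gripper":-1},
    {"dx":2,"dy":0,"dz":50,"ax":0,"ay":0,"az":-0.005,"gripper":-1},
    {"dx":2,"dy":0,"dz":75,"ax":0,"ay":0,"az":-0.005,"gripper":-1},
    {"dx":2,"dy":0,"dz":95,"ax":0,"ay":0,"az":-0.005,"gripper":-1},
    {"dx":2,"dy":0,"dz":102,"ax":0,"ay":0,"az":-0.005,"gripper":-1},
    {"dx":2,"dy":0,"dz":107,"ax":0,"ay":0,"az":-0.005,"gripper":-1},
    {"dx":2,"dy":0,"dz":107,"ax":0,"ay":0,"az":-0.005,"gripper":0},
    {"dx":2,"dy":0,"dz":107,"ax":0,"ay":0,"az":-0.005,"gripper":0}
  ],
  "force": 40
}}

```text
time: 3.53
eef_pos: [555.1, 130.6, 94.5]
ee_rot: [3.14, -0.001, 1.39]
wrist_force: [-0.2, 0.2, 0.9]
width: 63.8
```

```bash
python3 - <<'E'
from h import *
cv2.imwrite("pics/s3.png",cv2.resize(optics.camera("side")[130:270,180:330,::-1],None,fx=4,fy=4,interpolation=2))
E
python3 go.py 553.5 130.3 93 1.39
```

```text
3.5833 [555.08 130.53  94.52] [ 3.14 -0.    1.39] [ 0.11  0.59 -0.65  1.83  0.46  0.87  0.63] [ 0.47  0.38 -0.07] [ 0.   -0.03  0.04] 56.59380582207059
dx -0.5 dy -1.5 dz 1.5 az -0.000
```

View pics/s3.png

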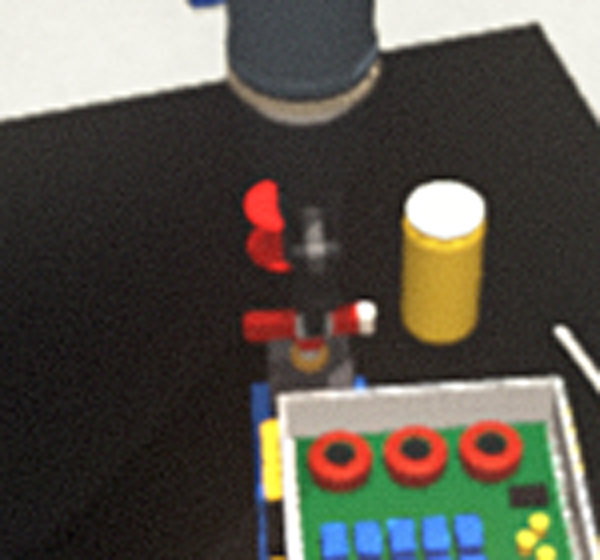

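Call:
{"name": "jog_arm", "arguments": {
  "moves": [
    {"dx":0,"dy":-1,"dz":0,"ax":0,"ay":0,"az":0,"gripper":0.5},
    {"dx":0,"dy":-1,"dz":0,"ax":0,"ay":0,"az":0,"gripper":1},
    {"dx":0,"dy":-1,"dz":0,"ax":0,"ay":0,"az":0,"gripper":1},
    {"dx":0,"dy":-1,"dz":0,"ax":0,"ay":0,"az":0,"gripper":1},
    {"dx":0,"dy":-1,"dz":0,"ax":0,"ay":0,"az":0,"gripper":1},
    {"dx":0,"dy":-1,"dz":0,"ax":0,"ay":0,"az":0,"gripper":1},
    {"dx":0,"dy":-1,"dz":0,"ax":0,"ay":0,"az":0,"gripper":1},
    {"dx":0,"dy":-1,"dz":0,"ax":0,"ay":0,"az":0,"gripper":1}
  ],
  "force": 40
}}

```text
time: 4.25
eef_pos: [553.0, 130.2, 92.8]
ee_rot: [-3.141, 0.0, 1.39]
wrist_force: [1.2, -0.5, -0.4]
width: 0.0
```

```bash
python3 go.py 553.5 130.3 93 1.39
```

```text
4.25 [553.01 130.22  92.84] [-3.14  0.    1.39] [ 0.11  0.59 -0.65  1.84  0.46  0.87  0.62] [ 1.21 -0.54 -0.38] [ 0.01 -0.02  0.03] 0.02184786495462544
dx 0.2 dy 0.5 dz -0.2 az -0.000
```

```bash
python3 - <<'E'
from h import *
cv2.imwrite("pics/s4.png",cv2.resize(optics.camera("side")[130:270,180:330,::-1],None,fx=4,fy=4,interpolation=2))
E
python3 go.py 553.5 130.3 93 1.39
```

```text
4.3 [553.06 130.25  92.86] [-3.14 -0.    1.39] [ 0.11  0.59 -0.65  1.84  0.46  0.87  0.62] [-0.05  0.56  0.29] [ 0.01  0.04 -0.06] -0.07483656229720452
dx 0.1 dy 0.4 dz -0.1 az -0.000
```

View pics/s4.png

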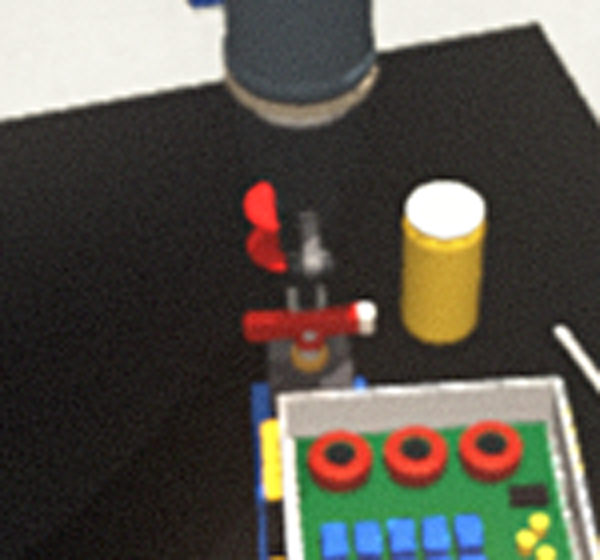

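```bash
python3 - <<'E'
from h import *
f=lambda X:(proj("side",X)-[180,130])*4
u=np.array([np.cos(-.18),np.sin(-.18),0])
for c in([553.5,130.3],):
  for z in(76,101,110,119):
    print(z,f([*c,z]),f(np.array([*c,z])-42*u),f(np.array([*c,z])+42*u))
print("tcp",f([553.06,130.25,92.86]),f([553.06,130.25,140]))
im=optics.camera("side");im=im[180:240,225:290,::-1]
im=np.clip(im.astype(float)*2.2,0,255).astype(np.uint8)
cv2.imwrite("pics/s5.png",cv2.resize(im,None,fx=9,fy=9,interpolation=2))
E
```

```text
76 [308.3  358.75] [244.92 364.17] [371.21 353.36]
101 [307.61 333.06] [243.19 338.48] [371.54 327.69]
110 [307.36 323.61] [242.56 329.02] [371.66 318.25]
119 [307.1  314.05] [241.92 319.45] [371.78 308.69]
tcp [307.21 341.71] [305.84 291.49]
```

View pics/s5.png

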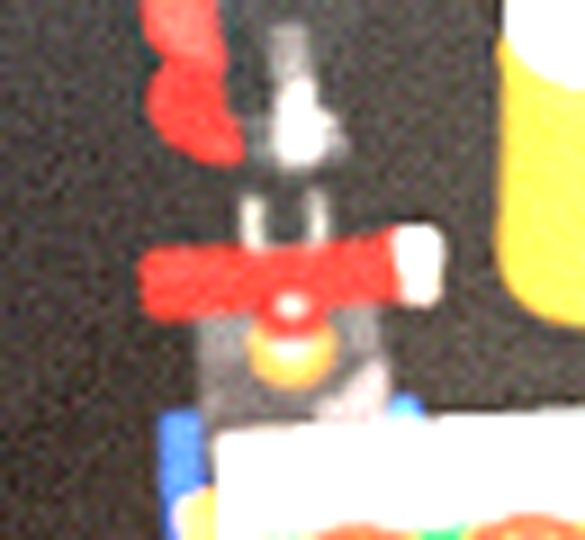

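Call:
{"name": "jog_arm", "arguments": {
  "moves": [
    {"dx":0,"dy":0,"dz":-20,"ax":0,"ay":0,"az":0,"gripper":1},
    {"dx":0,"dy":0,"dz":-40,"ax":0,"ay":0,"az":0,"gripper":1},
    {"dx":0,"dy":0,"dz":-60,"ax":0,"ay":0,"az":0,"gripper":1},
    {"dx":0,"dy":0,"dz":-60,"ax":0,"ay":0,"az":0,"gripper":1},
    {"dx":0,"dy":0,"dz":-60,"ax":0,"ay":0,"az":0,"gripper":1},
    {"dx":0,"dy":0,"dz":-60,"ax":0,"ay":0,"az":0,"gripper":1},
    {"dx":0,"dy":0,"dz":-60,"ax":0,"ay":0,"az":0,"gripper":1},
    {"dx":0,"dy":0,"dz":-60,"ax":0,"ay":0,"az":0,"gripper":1}
  ]
}}

```text
time: 5.02
eef_pos: [552.5, 130.0, 152.0]
ee_rot: [-3.14, 0.001, 1.39]
wrist_force: [0.1, -1.0, -0.2]
width: 0.0
```

```bash
python3 - <<'E'
from h import *
im=optics.camera("side")
o=robot.get_obs();p=o["eef_pos"];print(p,o["width"])
f=lambda X:(proj("side",X)-[215,130])*6
for d in(0,19,54,73):print(d,f(p+[0,0,d]))
im=im[130:230,215:315,::-1]
im=np.clip((im.astype(float)/255)**.5*255,0,255).astype(np.uint8)
cv2.imwrite("pics/s6.png",cv2.resize(im,None,fx=6,fy=6,interpolation=2))
E
```

```text
[552.61 130.08 152.14] 0.13564881258014902
0 [247.29 417.57]
19 [246.4  385.34]
54 [244.69 323.73]
73 [243.73 289.02]
```

View pics/s6.png

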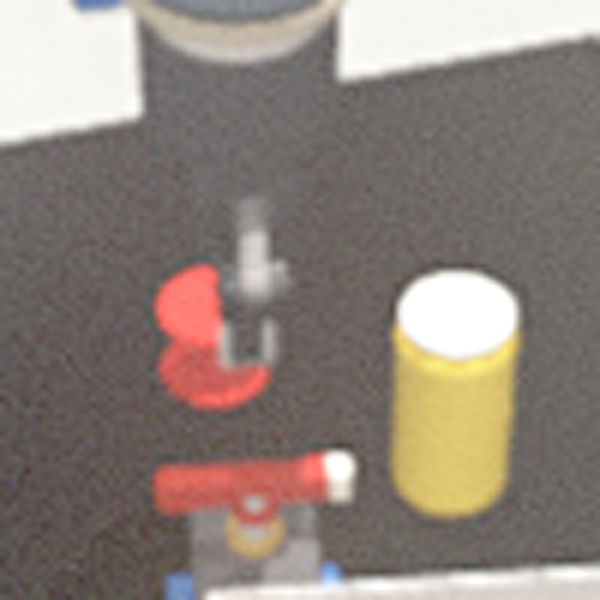

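Call:
{"name": "jog_arm", "arguments": {
  "moves": [
    {"dx":0,"dy":0,"dz":0,"ax":0,"ay":0,"az":0,"gripper":-1},
    {"dx":0,"dy":0,"dz":0,"ax":0,"ay":0,"az":0,"gripper":-1},
    {"dx":0,"dy":0,"dz":0,"ax":0,"ay":0,"az":0,"gripper":-1},
    {"dx":0,"dy":0,"dz":0,"ax":0,"ay":0,"az":0,"gripper":-1},
    {"dx":0,"dy":0,"dz":0,"ax":0,"ay":0,"az":0,"gripper":-1},
    {"dx":0,"dy":0,"dz":0,"ax":0,"ay":0,"az":0,"gripper":-1},
    {"dx":0,"dy":0,"dz":20,"ax":0,"ay":0,"az":0,"gripper":-1},
    {"dx":0,"dy":0,"dz":40,"ax":0,"ay":0,"az":0,"gripper":-1}
  ]
}}

```text
time: 5.73
eef_pos: [554.0, 130.6, 113.4]
ee_rot: [3.139, -0.001, 1.39]
wrist_force: [0.3, -0.2, 0.1]
width: 85.4
```

```bash
python3 go.py 553.5 130.3 66 1.39
```

```text
5.7333 [553.99 130.6  113.43] [ 3.14 -0.    1.39] [ 0.12  0.57 -0.67  1.81  0.44  0.91  0.64] [ 0.29 -0.2   0.06] [-0.01  0.02 -0.06] 85.43175693619496
dx -0.4 dy -0.4 dz 47.4 az -0.000
```

Call:
{"name": "jog_arm", "arguments": {
  "moves": [
    {"dx":0,"dy":0,"dz":10,"ax":0,"ay":0,"az":0,"gripper":-1},
    {"dx":0,"dy":0,"dz":20,"ax":0,"ay":0,"az":0,"gripper":-1},
    {"dx":0,"dy":0,"dz":28,"ax":0,"ay":0,"az":0,"gripper":-1},
    {"dx":0,"dy":0,"dz":34,"ax":0,"ay":0,"az":0,"gripper":-1},
    {"dx":0,"dy":0,"dz":38,"ax":0,"ay":0,"az":0,"gripper":-1},
    {"dx":0,"dy":0,"dz":42,"ax":0,"ay":0,"az":0,"gripper":-1},
    {"dx":0,"dy":0,"dz":46,"ax":0,"ay":0,"az":0,"gripper":-0.7},
    {"dx":0,"dy":0,"dz":46,"ax":0,"ay":0,"az":0,"gripper":0.3}
  ],
  "force": 40
}}

```text
time: 6.4
eef_pos: [552.9, 130.2, 66.5]
ee_rot: [-3.141, 0.0, 1.39]
wrist_force: [0.5, -0.8, -1.0]
width: 63.8
```

```bash
python3 - <<'E'
from h import *
im=optics.camera("side")
f=lambda X:(proj("side",X)-[215,130])*6
o=robot.get_obs();p=o["eef_pos"];print(f(p),f(p+[0,0,29]),f(p+[0,-35,29]))
im=im[130:230,215:315,::-1]
im=np.clip((im.astype(float)/255)**.5*255,0,255).astype(np.uint8)
cv2.imwrite("pics/s7.png",cv2.resize(im,None,fx=6,fy=6,interpolation=2))
E
python3 go.py 553.5 130.3 66 1.39
```

```text
[251.81 552.34] [250.6  508.06] [273.02 565.63]
6.45 [553.   130.21  66.83] [-3.14  0.    1.39] [ 0.09  0.62 -0.63  1.86  0.49  0.82  0.6 ] [-0.35  0.67 -0.28] [ 0.03 -0.01  0.03] 56.502316721571695
dx 0.2 dy 0.5 dz 0.8 az 0.000
```

View pics/s7.png

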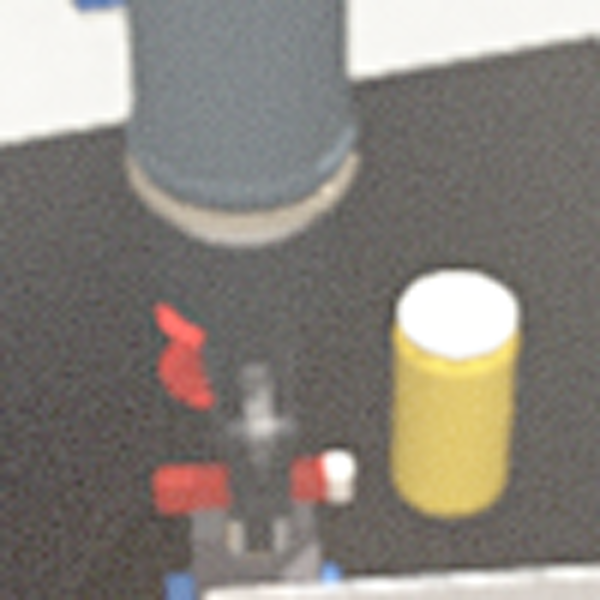

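Call:
{"name": "jog_arm", "arguments": {
  "moves": [
    {"dx":0,"dy":0,"dz":0,"ax":0,"ay":0,"az":0,"gripper":0.6},
    {"dx":0,"dy":0,"dz":0,"ax":0,"ay":0,"az":0,"gripper":1},
    {"dx":0,"dy":0,"dz":0,"ax":0,"ay":0,"az":0,"gripper":1},
    {"dx":0,"dy":0,"dz":0,"ax":0,"ay":0,"az":0,"gripper":1},
    {"dx":0,"dy":0,"dz":0,"ax":0,"ay":0,"az":0,"gripper":1},
    {"dx":0,"dy":0,"dz":0,"ax":0,"ay":0,"az":0,"gripper":1},
    {"dx":0,"dy":0,"dz":0,"ax":0,"ay":0,"az":0,"gripper":1},
    {"dx":0,"dy":0,"dz":0,"ax":0,"ay":0,"az":0,"gripper":1}
  ],
  "force": 50
}}

```text
time: 7.12
eef_pos: [553.5, 131.6, 67.4]
ee_rot: [3.141, -0.002, 1.391]
wrist_force: [0.1, 5.7, 2.9]
width: 10.3
```

```bash
python3 go.py 553.5 130.3 66 1.39
```

```text
7.1167 [553.51 131.62  67.43] [ 3.14 -0.    1.39] [ 0.09  0.62 -0.63  1.86  0.49  0.82  0.6 ] [0.14 5.65 2.91] [ 1.04 -0.02 -0.22] 10.25736148414951
dx -1.3 dy 0.2 dz 1.4 az 0.001
```

```bash
python3 - <<'E'
from h import *
def crop(fn,x,y,w,h,k,out,g=1):
    im=cv2.imread(fn)[y:y+h,x:x+w];im=(np.power(im/255.,g)*255).astype(np.uint8)
    cv2.imwrite(out,cv2.resize(im,None,fx=k,fy=k,interpolation=cv2.INTER_NEAREST))
crop("pics/top0.png",405,205,110,125,5,"pics/a1.png")
crop("pics/side0.png",240,285,110,100,6,"pics/a2.png",1.6)
E
```

```text
(no output)
```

View pics/a1.png

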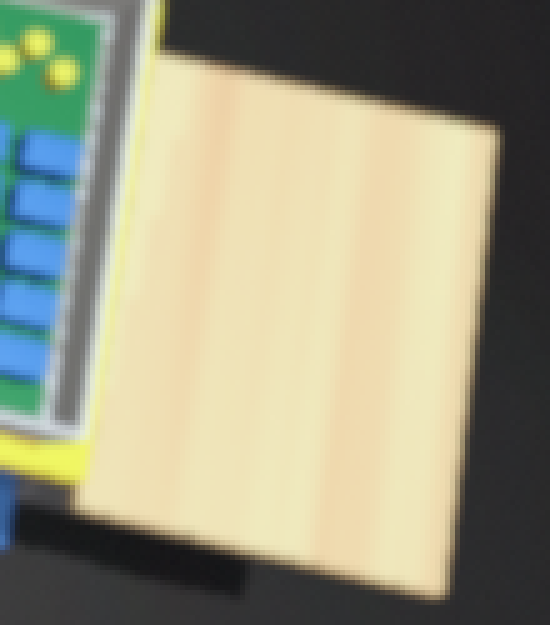

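View pics/a2.png

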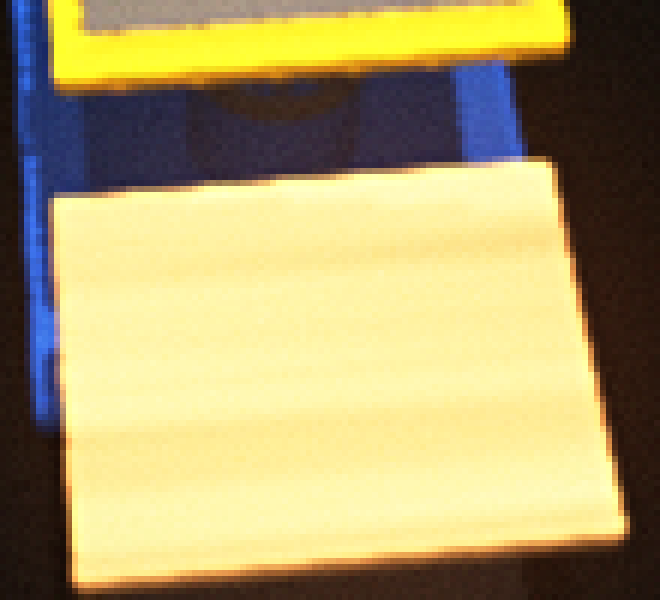

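```bash
python3 - <<'E'
from h import *
T=[(419.6,306.6),(494.2,325),(504.6,230.6)]
for h in(144,146,148,150,152):
    nl,fl,fh=[onz("top",p,h) for p in T]; nh=fh+nl-fl
    print(h,proj("side",nl),proj("side",nh),proj("side",fl),proj("side",fh),"len",np.linalg.norm(fh-fl),np.linalg.norm(nl-fl),np.arctan2(*(fh-fl)[1::-1]))
print("obs (247.8,317) (331.7,311.2)")
S1=lambda x,y:(220+x/4-.4,160+y/4-.4);T1=lambda x,y:(310+x/4-.4,165+y/4-.4)
for a,b in((S1(120,277),T1(122,440)),(S1(402,260),T1(195,82)),(S1(440,462),T1(505,150)),(S1(136,478),T1(445,508))):
    print("chassis",a,[proj("side",onz("top",b,z)) for z in(232,236,240)])
# yellow deck top face visible corners in top: far(-y away from stand)
for b in(T1(150,77),T1(70,458),T1(447,545)): print("deck",onz("top",b,199.5))
E
```

```text
144 [248.8  319.02] [333.1  311.94] [252.34 384.57] [346.09 375.5 ] len 172.50002291635977 132.06934015677385 -0.20793599397304147
146 [248.66 318.24] [332.85 311.19] [252.18 383.6 ] [345.79 374.57] len 172.0458445603831 131.72161245927427 -0.20793599397304108
148 [248.52 317.47] [332.59 310.44] [252.03 382.63] [345.48 373.63] len 171.59166620440644 131.37388476177472 -0.20793599397304133
150 [248.38 316.69] [332.34 309.68] [251.87 381.66] [345.18 372.69] len 171.1374878484297 131.02615706427517 -0.20793599397304163
152 [248.25 315.91] [332.08 308.92] [251.71 380.69] [344.87 371.74] len 170.68330949245305 130.6784293667756 -0.20793599397304124
obs (247.8,317) (331.7,311.2)
chassis (249.6, 228.85) [array([249.02, 230.55]), array([248.72, 229.16]), array([248.42, 227.75])]
chassis (320.1, 224.6) [array([320.12, 225.99]), array([319.61, 224.62]), array([319.1 , 223.25])]
chassis (329.6, 275.1) [array([331.9 , 276.39]), array([331.29, 274.71]), array([330.69, 273.02])]
chassis (253.6, 279.1) [array([254.54, 281.42]), array([254.19, 279.71]), array([253.84, 277.98])]
deck [653.78 -49.26 199.5 ]
deck [487.84 -13.79 199.5 ]
deck [ 456.25 -168.37  199.5 ]
```

```bash
python3 - <<'E'
from h import *
s=cv2.imread("pics/side0.png")
for x in(265,290,315):
    print(x,[(y,*s[y,x]) for y in range(366,390)])
for x in(265,290,315):
    print(x,[(y,*s[y,x]) for y in range(284,304)])
    print(x,[(y,*s[y,x]) for y in range(308,322)])
E
```

```text
265 [(366, np.uint8(192), np.uint8(247), np.uint8(255)), (367, np.uint8(201), np.uint8(249), np.uint8(255)), (368, np.uint8(196), np.uint8(249), np.uint8(254)), (369, np.uint8(205), np.uint8(250), np.uint8(255)), (370, np.uint8(209), np.uint8(251), np.uint8(255)), (371, np.uint8(200), np.uint8(250), np.uint8(255)), (372, np.uint8(202), np.uint8(250), np.uint8(255)), (373, np.uint8(198), np.uint8(250), np.uint8(254)), (374, np.uint8(198), np.uint8(250), np.uint8(254)), (375, np.uint8(200), np.uint8(249), np.uint8(255)), (376, np.uint8(189), np.uint8(247), np.uint8(254)), (377, np.uint8(184), np.uint8(243), np.uint8(254)), (378, np.uint8(189), np.uint8(245), np.uint8(255)), (379, np.uint8(186), np.uint8(246), np.uint8(255)), (380, np.uint8(177), np.uint8(244), np.uint8(255)), (381, np.uint8(121), np.uint8(187), np.uint8(240)), (382, np.uint8(85), np.uint8(134), np.uint8(182)), (383, np.uint8(65), np.uint8(91), np.uint8(123)), (384, np.uint8(63), np.uint8(75), np.uint8(94)), (385, np.uint8(57), np.uint8(68), np.uint8(88)), (386, np.uint8(58), np.uint8(73), np.uint8(92)), (387, np.uint8(
[... 7126 characters left out ...]
, np.uint8(82), np.uint8(94)), (309, np.uint8(106), np.uint8(85), np.uint8(98)), (310, np.uint8(103), np.uint8(80), np.uint8(92)), (311, np.uint8(100), np.uint8(79), np.uint8(89)), (312, np.uint8(130), np.uint8(169), np.uint8(197)), (313, np.uint8(197), np.uint8(255), np.uint8(255)), (314, np.uint8(210), np.uint8(255), np.uint8(255)), (315, np.uint8(213), np.uint8(253), np.uint8(255)), (316, np.uint8(208), np.uint8(252), np.uint8(255)), (317, np.uint8(207), np.uint8(251), np.uint8(255)), (318, np.uint8(200), np.uint8(250), np.uint8(255)), (319, np.uint8(196), np.uint8(248), np.uint8(255)), (320, np.uint8(190), np.uint8(246), np.uint8(255)), (321, np.uint8(195), np.uint8(247), np.uint8(255))]
```

```bash
cat >> h.py <<'E'
U=np.array([np.cos(-.209),np.sin(-.209),0])
def deckrow(z,cols,pt=(421.3,300.9)):
    A=onz("top",pt,199.4);A=np.array([A[0],A[1],z]);a=proj("side",A);b=proj("side",A+170*U)
    return [a[1]+(c-a[0])*(b[1]-a[1])/(b[0]-a[0]) for c in cols]
E
python3 - <<'E'
from h import *
print("obs 297.6 295.6 293.5")
for z in(197,199,201,203):print(z,np.array(deckrow(z,(265,290,315))))
print(np.array(deckrow(148,(265,290,315))))
E
```

```text
obs 297.6 295.6 293.5
197 [296.5  294.53 292.56]
199 [295.95 293.98 292.01]
201 [295.39 293.43 291.46]
203 [294.84 292.87 290.91]
[309.5  307.47 305.43]
```

```bash
python3 - <<'E'
from h import *
T1=lambda x,y:(310+x/4-.4,165+y/4-.4)
q=[T1(122,440),T1(195,82),T1(505,150),T1(445,508)]
V=np.array([-U[1],U[0],0])
def row(A,B,cols):
    a=proj("side",A);b=proj("side",B);return np.array([a[1]+(c-a[0])*(b[1]-a[1])/(b[0]-a[0]) for c in cols])
for zd in(193,196,199,202):
    X=[onz("top",p,zd+37) for p in q];m=sum(X)/4;m[2]=zd
    f=m-80*V; print(zd,m,row(f-85*U,f+85*U,(265,290,315)),np.linalg.norm(X[1]-X[0]),np.linalg.norm(X[2]-X[1]))
# stand
T=[(419.6,306.6),(494.2,325),(504.6,230.6)]
for h in(145,148,151):
    nl,fl,fh=[onz("top",p,h) for p in T];m=(nl+fh)/2;n=m+65*V;e=m-65*V
    print(h,m,"near",row(n-85*U,n+85*U,(265,290,315)),"far",row(e-85*U,e+85*U,(265,290,315)))
s=cv2.imread("pics/side0.png")
for x in(265,290,315):
    print(x,[(y,*map(int,s[y,x])) for y in range(268,284)]); print(x,[(y,*map(int,s[y,x])) for y in range(219,232)])
E
```

```text
193 [ 555.33 -110.9   193.  ] [299.05 297.07 295.08] 152.87319869015607 130.88238251638666
196 [ 554.78 -110.11  196.  ] [297.93 295.95 293.97] 152.1923638445563 130.29948579246263
199 [ 554.23 -109.32  199.  ] [296.81 294.84 292.86] 151.51152899895635 129.71658906853852
202 [ 553.68 -108.53  202.  ] [295.68 293.72 291.75] 150.8306941533564 129.13369234461447
145 [ 518.25 -265.1   145.  ] near [317.66 315.59 313.52] far [382.3  379.91 377.52]
148 [ 517.91 -263.79  148.  ] near [316.37 314.3  312.23] far [380.97 378.59 376.21]
151 [ 517.57 -262.48  151.  ] near [315.07 313.01 310.95] far [379.63 377.26 374.88]
265 [(268, 234, 122, 71), (269, 162, 88, 69), (270, 175, 92, 64), (271, 252, 141, 77), (272, 255, 154, 83), (273, 252, 154, 86), (274, 251, 154, 86), (275, 251, 154, 85), (276, 251, 154, 85), (277, 251, 174, 113), (278, 255, 235, 209), (279, 248, 241, 242), (280, 207, 213, 221), (281, 171, 184, 199), (282, 164, 178, 192), (283, 166, 179, 191)]
265 [(219, 74, 77, 87), (220, 97, 99, 111), (221, 112, 113, 126), (222, 119, 123, 133), (223, 130, 129, 144), (224, 129, 133, 145), (225,
[... 696 characters left out ...]
, 185), (229, 159, 168, 181), (230, 160, 173, 185), (231, 167, 178, 190)]
315 [(268, 90, 255, 255), (269, 85, 251, 255), (270, 60, 195, 230), (271, 56, 190, 223), (272, 69, 220, 236), (273, 73, 207, 205), (274, 167, 220, 199), (275, 250, 249, 248), (276, 212, 223, 230), (277, 162, 178, 188), (278, 166, 178, 190), (279, 162, 177, 190), (280, 161, 177, 189), (281, 164, 175, 188), (282, 164, 177, 190), (283, 160, 174, 187)]
315 [(219, 40, 43, 48), (220, 36, 37, 46), (221, 38, 41, 43), (222, 33, 37, 42), (223, 45, 48, 51), (224, 136, 144, 145), (225, 224, 233, 237), (226, 197, 206, 215), (227, 163, 177, 184), (228, 164, 174, 187), (229, 163, 173, 185), (230, 165, 176, 187), (231, 158, 171, 181)]
```

```bash
python3 - <<'E'
from h import *
T1=lambda x,y:(310+x/4-.4,165+y/4-.4)
q=[T1(122,440),T1(195,82),T1(505,150),T1(445,508)]
V=np.array([-U[1],U[0],0])
def row(A,B,cols):
    a=proj("side",A);b=proj("side",B);return np.array([a[1]+(c-a[0])*(b[1]-a[1])/(b[0]-a[0]) for c in cols])
print("obs front 280.1 278.1 276.4 back 227.0 225.2 223.8")
for zd in(196,199,202):
    m=sum(onz("top",p,zd+37) for p in q)/4
    print(zd,*[row(m+k*V-75*U,m+k*V+75*U,(265,290,315)) for k in(-65,65)])
E
```

```text
obs front 280.1 278.1 276.4 back 227.0 225.2 223.8
196 [280.72 278.83 276.93] [229.12 227.48 225.83]
199 [279.54 277.65 275.76] [227.96 226.32 224.68]
202 [278.35 276.47 274.59] [226.79 225.16 223.52]
```

```bash
cat >> h.py <<'E'
def feats(im):  # RGB
    i=im.astype(int);r,g,b=i[...,0],i[...,1],i[...,2]
    m=np.zeros(r.shape,bool);m[245:315,255:312]=((b>190)&(r<130)&(g<190))[245:315,255:312]
    w=np.where(m);cap=np.array([w[1].mean(),w[0].mean()])
    k=np.zeros(r.shape,bool);k[230:275,252:316]=((r>170)&(g<110)&(b<110))[230:275,252:316]
    w2=np.where(k);tor=np.array([w2[1].mean(),w2[0].mean()])
    return cap,tor,len(w[0]),len(w2[0])
REF=feats(cv2.imread("pics/side0.png")[:,:,::-1])
Z0=198.5
def drop(im):
    f=feats(im);out=[]
    for j,h in((0,15),(1,12)):
        X=onz("side",REF[j],Z0+h);zs=np.arange(-5,92,.5)
        rows=np.array([proj("side",X-[0,0,d])[1] for d in zs]);out.append(np.interp(f[j][1],rows,zs))
    return out,f
E
cat > look.py <<'E'
import sys
from h import *
im=optics.camera("side")
if len(sys.argv)>1: cv2.imwrite("pics/%s.png"%sys.argv[1],im[:,:,::-1])
d,f=drop(im);o=robot.get_obs()
print("t %.2f"%o["time"],"drop %.1f %.1f"%tuple(d),f[2:],"yaw %.4f"%o["ee_rot"][2],o["eef_pos"],"F",o["wrist_force"],"M",o["moment"],"w %.1f"%o["width"])
E
python3 look.py; python3 -c "
from h import *
print(REF, drop(cv2.imread('pics/side1.png')[:,:,::-1])[0])"
```

```text
t 7.17 drop -0.0 -0.1 (445, 323) yaw 1.3905 [553.5  131.61  67.42] F [-0.11  5.38  3.69] M [ 1.03 -0.01 -0.15] w 10.3
(array([280.61, 267.74]), array([283.18, 242.77]), 436, 329) [np.float64(-0.08301607751824358), np.float64(-0.02797832688368862)]
```

Call:
{"name": "jog_arm", "arguments": {
  "moves": [
    {"dx":1,"dy":0,"dz":0,"ax":0,"ay":0,"az":0,"gripper":1},
    {"dx":2,"dy":0,"dz":0,"ax":0,"ay":0,"az":-0.02,"gripper":1},
    {"dx":2,"dy":0,"dz":0,"ax":0,"ay":0,"az":-0.05,"gripper":1},
    {"dx":2,"dy":0,"dz":0,"ax":0,"ay":0,"az":-0.08,"gripper":1},
    {"dx":2,"dy":0,"dz":0,"ax":0,"ay":0,"az":-0.11,"gripper":1},
    {"dx":2,"dy":0,"dz":0,"ax":0,"ay":0,"az":-0.14,"gripper":1},
    {"dx":2,"dy":0,"dz":0,"ax":0,"ay":0,"az":-0.16,"gripper":1},
    {"dx":2,"dy":0,"dz":0,"ax":0,"ay":0,"az":-0.18,"gripper":1}
  ],
  "force": 60
}}

```text
time: 7.83
eef_pos: [553.5, 131.3, 67.4]
ee_rot: [3.141, 0.001, 1.57]
wrist_force: [-2.5, -1.1, 9.0]
width: 10.5
```

```bash
python3 look.py v1;python3 look.py
```

```text
t 7.88 drop -0.1 -0.2 (443, 326) yaw 1.5716 [553.45 131.31  67.43] F [-2.07 -0.92  9.37] M [-0.27  0.4  -0.18] w 10.4
t 7.93 drop -0.2 0.1 (440, 322) yaw 1.5700 [553.45 131.28  67.43] F [-1.75 -0.71  9.02] M [-0.23  0.39 -0.17] w 10.4
```

Call:
{"name": "jog_arm", "arguments": {
  "moves": [
    {"dx":0,"dy":0,"dz":0,"ax":0,"ay":0,"az":-0.015,"gripper":1},
    {"dx":0,"dy":0,"dz":0,"ax":0,"ay":0,"az":-0.03,"gripper":1},
    {"dx":0,"dy":0,"dz":0,"ax":0,"ay":0,"az":-0.045,"gripper":1},
    {"dx":0,"dy":0,"dz":0,"ax":0,"ay":0,"az":-0.06,"gripper":1},
    {"dx":0,"dy":0,"dz":0,"ax":0,"ay":0,"az":-0.08,"gripper":1},
    {"dx":0,"dy":0,"dz":0,"ax":0,"ay":0,"az":-0.08,"gripper":1},
    {"dx":0,"dy":0,"dz":0,"ax":0,"ay":0,"az":-0.08,"gripper":1},
    {"dx":0,"dy":0,"dz":0,"ax":0,"ay":0,"az":-0.08,"gripper":1}
  ]
}}

```text
time: 8.6
eef_pos: [553.4, 131.2, 67.4]
ee_rot: [3.141, 0.002, 1.649]
wrist_force: [-2.2, -0.0, 8.5]
width: 10.1
```

```bash
python3 look.py;python3 look.py
```

```text
t 8.65 drop 0.0 0.0 (443, 321) yaw 1.6493 [553.45 131.18  67.39] F [-2.84 -1.34  8.75] M [-0.25  0.43 -0.1 ] w 10.4
t 8.70 drop -0.1 0.0 (443, 320) yaw 1.6493 [553.46 131.18  67.44] F [-1.87 -1.58  9.41] M [-0.32  0.41 -0.15] w 10.2
```

Call:
{"name": "jog_arm", "arguments": {
  "moves": [
    {"dx":0,"dy":0,"dz":0,"ax":0,"ay":0,"az":-0.03,"gripper":1},
    {"dx":0,"dy":0,"dz":0,"ax":0,"ay":0,"az":-0.06,"gripper":1},
    {"dx":0,"dy":0,"dz":0,"ax":0,"ay":0,"az":-0.08,"gripper":1},
    {"dx":0,"dy":0,"dz":0,"ax":0,"ay":0,"az":-0.08,"gripper":1},
    {"dx":0,"dy":0,"dz":0,"ax":0,"ay":0,"az":-0.08,"gripper":1},
    {"dx":0,"dy":0,"dz":0,"ax":0,"ay":0,"az":-0.08,"gripper":1},
    {"dx":0,"dy":0,"dz":0,"ax":0,"ay":0,"az":-0.08,"gripper":1},
    {"dx":0,"dy":0,"dz":0,"ax":0,"ay":0,"az":-0.08,"gripper":1}
  ]
}}

```text
time: 9.37
eef_pos: [553.5, 131.1, 67.4]
ee_rot: [-3.142, 0.002, 1.729]
wrist_force: [-1.1, -1.0, 10.3]
width: 10.6
```

```bash
python3 look.py
```

```text
t 9.42 drop -0.1 -0.1 (443, 327) yaw 1.7291 [553.48 131.05  67.43] F [-1.69 -0.75  9.33] M [-0.34  0.33 -0.14] w 10.1
```

Call:
{"name": "jog_arm", "arguments": {
  "moves": [
    {"dx":0,"dy":0,"dz":0,"ax":0,"ay":0,"az":-0.03,"gripper":1},
    {"dx":0,"dy":0,"dz":0,"ax":0,"ay":0,"az":-0.06,"gripper":1},
    {"dx":0,"dy":0,"dz":0,"ax":0,"ay":0,"az":-0.08,"gripper":1},
    {"dx":0,"dy":0,"dz":0,"ax":0,"ay":0,"az":-0.08,"gripper":1},
    {"dx":0,"dy":0,"dz":0,"ax":0,"ay":0,"az":-0.08,"gripper":1},
    {"dx":0,"dy":0,"dz":0,"ax":0,"ay":0,"az":-0.08,"gripper":1},
    {"dx":0,"dy":0,"dz":0,"ax":0,"ay":0,"az":-0.08,"gripper":1},
    {"dx":0,"dy":0,"dz":0,"ax":0,"ay":0,"az":-0.08,"gripper":1}
  ]
}}

```text
time: 10.08
eef_pos: [553.5, 130.9, 67.4]
ee_rot: [-3.141, 0.002, 1.809]
wrist_force: [-2.1, -1.6, 9.2]
width: 10.3
```

```bash
python3 look.py v2
```

```text
t 10.13 drop -0.1 0.0 (439, 325) yaw 1.8090 [553.53 130.94  67.44] F [-1.03 -1.34  8.64] M [-0.46  0.39 -0.19] w 10.0
```

Call:
{"name": "jog_arm", "arguments": {
  "moves": [
    {"dx":0,"dy":0,"dz":0,"ax":0,"ay":0,"az":-0.03,"gripper":1},
    {"dx":0,"dy":0,"dz":0,"ax":0,"ay":0,"az":-0.06,"gripper":1},
    {"dx":0,"dy":0,"dz":0,"ax":0,"ay":0,"az":-0.08,"gripper":1},
    {"dx":0,"dy":0,"dz":0,"ax":0,"ay":0,"az":-0.08,"gripper":1},
    {"dx":0,"dy":0,"dz":0,"ax":0,"ay":0,"az":-0.08,"gripper":1},
    {"dx":0,"dy":0,"dz":0,"ax":0,"ay":0,"az":-0.08,"gripper":1},
    {"dx":0,"dy":0,"dz":0,"ax":0,"ay":0,"az":-0.08,"gripper":1},
    {"dx":0,"dy":0,"dz":0,"ax":0,"ay":0,"az":-0.08,"gripper":1}
  ]
}}

```text
time: 10.8
eef_pos: [553.5, 130.8, 67.4]
ee_rot: [-3.141, 0.002, 1.889]
wrist_force: [-1.2, -1.9, 9.3]
width: 10.4
```

```bash
python3 look.py v3; python3 -c "
import cv2
cv2.imwrite('pics/v3c.png',cv2.resize(cv2.imread('pics/v3.png')[160:310,210:340],None,fx=4,fy=4))"
```

```text
t 10.85 drop -0.1 -0.0 (439, 317) yaw 1.8889 [553.52 130.82  67.42] F [-2.24 -2.28  9.04] M [-0.44  0.37 -0.11] w 10.2
```

View pics/v3c.png

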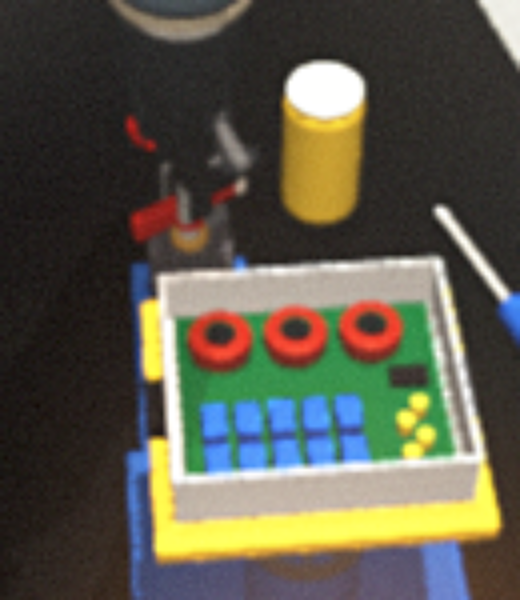

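Call:
{"name": "jog_arm", "arguments": {
  "moves": [
    {"dx":0,"dy":0,"dz":0,"ax":0,"ay":0,"az":-0.03,"gripper":1},
    {"dx":0,"dy":0,"dz":0,"ax":0,"ay":0,"az":-0.06,"gripper":1},
    {"dx":0,"dy":0,"dz":0,"ax":0,"ay":0,"az":-0.08,"gripper":1},
    {"dx":0,"dy":0,"dz":0,"ax":0,"ay":0,"az":-0.08,"gripper":1},
    {"dx":0,"dy":0,"dz":0,"ax":0,"ay":0,"az":-0.08,"gripper":1},
    {"dx":0,"dy":0,"dz":0,"ax":0,"ay":0,"az":-0.08,"gripper":1},
    {"dx":0,"dy":0,"dz":0,"ax":0,"ay":0,"az":-0.08,"gripper":1},
    {"dx":0,"dy":0,"dz":0,"ax":0,"ay":0,"az":-0.08,"gripper":1}
  ]
}}

```text
time: 11.52
eef_pos: [553.6, 130.7, 67.4]
ee_rot: [-3.141, 0.002, 1.969]
wrist_force: [-2.1, -1.9, 8.4]
width: 10.3
```

```bash
python3 look.py v4
```

```text
t 11.57 drop -0.0 0.0 (443, 323) yaw 1.9689 [553.54 130.72  67.42] F [-2.21 -2.79 10.08] M [-0.55  0.36 -0.12] w 10.7
```

Call:
{"name": "jog_arm", "arguments": {
  "moves": [
    {"dx":0,"dy":0,"dz":0,"ax":0,"ay":0,"az":-0.03,"gripper":1},
    {"dx":0,"dy":0,"dz":0,"ax":0,"ay":0,"az":-0.06,"gripper":1},
    {"dx":0,"dy":0,"dz":0,"ax":0,"ay":0,"az":-0.08,"gripper":1},
    {"dx":0,"dy":0,"dz":0,"ax":0,"ay":0,"az":-0.08,"gripper":1},
    {"dx":0,"dy":0,"dz":0,"ax":0,"ay":0,"az":-0.08,"gripper":1},
    {"dx":0,"dy":0,"dz":0,"ax":0,"ay":0,"az":-0.08,"gripper":1},
    {"dx":0,"dy":0,"dz":0,"ax":0,"ay":0,"az":-0.08,"gripper":1},
    {"dx":0,"dy":0,"dz":0,"ax":0,"ay":0,"az":-0.08,"gripper":1}
  ]
}}

```text
time: 12.23
eef_pos: [553.6, 130.6, 67.4]
ee_rot: [-3.141, 0.002, 2.049]
wrist_force: [-1.5, -2.1, 9.6]
width: 10.1
```

```bash
python3 look.py v5
```

```text
t 12.28 drop 5.3 5.3 (437, 320) yaw 2.0487 [553.67 130.63  67.44] F [-2.52 -1.78 10.2 ] M [-0.64  0.33 -0.16] w 10.6
```

Call:
{"name": "jog_arm", "arguments": {
  "moves": [
    {"dx":0,"dy":0,"dz":0,"ax":0,"ay":0,"az":0,"gripper":1},
    {"dx":0,"dy":0,"dz":0,"ax":0,"ay":0,"az":0,"gripper":1},
    {"dx":0,"dy":0,"dz":0,"ax":0,"ay":0,"az":0,"gripper":1},
    {"dx":0,"dy":0,"dz":0,"ax":0,"ay":0,"az":0,"gripper":1},
    {"dx":0,"dy":0,"dz":0,"ax":0,"ay":0,"az":0,"gripper":1},
    {"dx":0,"dy":0,"dz":0,"ax":0,"ay":0,"az":0,"gripper":1},
    {"dx":0,"dy":0,"dz":0,"ax":0,"ay":0,"az":0,"gripper":1},
    {"dx":0,"dy":0,"dz":0,"ax":0,"ay":0,"az":0,"gripper":1}
  ]
}}

```text
time: 12.95
eef_pos: [553.6, 130.6, 67.4]
ee_rot: [-3.141, 0.002, 2.049]
wrist_force: [-2.5, -2.6, 10.2]
width: 10.2
```

```bash
python3 look.py v6
```

```text
t 13.00 drop 12.3 12.0 (439, 320) yaw 2.0488 [553.63 130.64  67.42] F [-1.05 -1.81  8.95] M [-0.56  0.25 -0.18] w 10.5
```

Call:
{"name": "jog_arm", "arguments": {
  "moves": [
    {"dx":0,"dy":0,"dz":0,"ax":0,"ay":0,"az":0,"gripper":1},
    {"dx":0,"dy":0,"dz":0,"ax":0,"ay":0,"az":0,"gripper":1},
    {"dx":0,"dy":0,"dz":0,"ax":0,"ay":0,"az":0,"gripper":1},
    {"dx":0,"dy":0,"dz":0,"ax":0,"ay":0,"az":0,"gripper":1},
    {"dx":0,"dy":0,"dz":0,"ax":0,"ay":0,"az":0,"gripper":1},
    {"dx":0,"dy":0,"dz":0,"ax":0,"ay":0,"az":0,"gripper":1},
    {"dx":0,"dy":0,"dz":0,"ax":0,"ay":0,"az":0,"gripper":1},
    {"dx":0,"dy":0,"dz":0,"ax":0,"ay":0,"az":0,"gripper":1}
  ]
}}

```text
time: 13.67
eef_pos: [553.6, 130.6, 67.4]
ee_rot: [-3.141, 0.002, 2.049]
wrist_force: [-1.3, -3.1, 10.4]
width: 10.3
```

Call:
{"name": "jog_arm", "arguments": {
  "moves": [
    {"dx":0,"dy":0,"dz":0,"ax":0,"ay":0,"az":0,"gripper":1},
    {"dx":0,"dy":0,"dz":0,"ax":0,"ay":0,"az":0,"gripper":1},
    {"dx":0,"dy":0,"dz":0,"ax":0,"ay":0,"az":0,"gripper":1},
    {"dx":0,"dy":0,"dz":0,"ax":0,"ay":0,"az":0,"gripper":1},
    {"dx":0,"dy":0,"dz":0,"ax":0,"ay":0,"az":0,"gripper":1},
    {"dx":0,"dy":0,"dz":0,"ax":0,"ay":0,"az":0,"gripper":1},
    {"dx":0,"dy":0,"dz":0,"ax":0,"ay":0,"az":0,"gripper":1},
    {"dx":0,"dy":0,"dz":0,"ax":0,"ay":0,"az":0,"gripper":1}
  ]
}}

```text
time: 14.33
eef_pos: [553.6, 130.6, 67.4]
ee_rot: [-3.141, 0.002, 2.049]
wrist_force: [-1.8, -1.8, 9.6]
width: 10.2
```

```bash
python3 look.py v7
```

```text
t 14.38 drop 25.1 24.9 (428, 313) yaw 2.0487 [553.62 130.64  67.42] F [-1.2  -2.74 10.02] M [-0.58  0.32 -0.14] w 10.7
```

Call:
{"name": "jog_arm", "arguments": {
  "moves": [
    {"dx":0,"dy":0,"dz":0,"ax":0,"ay":0,"az":0,"gripper":1},
    {"dx":0,"dy":0,"dz":0,"ax":0,"ay":0,"az":0,"gripper":1},
    {"dx":0,"dy":0,"dz":0,"ax":0,"ay":0,"az":0,"gripper":1},
    {"dx":0,"dy":0,"dz":0,"ax":0,"ay":0,"az":0,"gripper":1},
    {"dx":0,"dy":0,"dz":0,"ax":0,"ay":0,"az":0,"gripper":1},
    {"dx":0,"dy":0,"dz":0,"ax":0,"ay":0,"az":0,"gripper":1},
    {"dx":0,"dy":0,"dz":0,"ax":0,"ay":0,"az":0,"gripper":1},
    {"dx":0,"dy":0,"dz":0,"ax":0,"ay":0,"az":0,"gripper":1}
  ]
}}

```text
time: 15.05
eef_pos: [553.6, 130.6, 67.4]
ee_rot: [-3.141, 0.002, 2.049]
wrist_force: [-1.5, -2.2, 9.1]
width: 10.6
```

Call:
{"name": "jog_arm", "arguments": {
  "moves": [
    {"dx":0,"dy":0,"dz":0,"ax":0,"ay":0,"az":0,"gripper":1},
    {"dx":0,"dy":0,"dz":0,"ax":0,"ay":0,"az":0,"gripper":1},
    {"dx":0,"dy":0,"dz":0,"ax":0,"ay":0,"az":0,"gripper":1},
    {"dx":0,"dy":0,"dz":0,"ax":0,"ay":0,"az":0,"gripper":1},
    {"dx":0,"dy":0,"dz":0,"ax":0,"ay":0,"az":0.03,"gripper":1},
    {"dx":0,"dy":0,"dz":0,"ax":0,"ay":0,"az":0.06,"gripper":1},
    {"dx":0,"dy":0,"dz":0,"ax":0,"ay":0,"az":0.1,"gripper":1},
    {"dx":0,"dy":0,"dz":0,"ax":0,"ay":0,"az":0.12,"gripper":1}
  ]
}}

```text
time: 15.72
eef_pos: [553.6, 130.8, 67.4]
ee_rot: [-3.141, 0.003, 1.928]
wrist_force: [-1.6, -2.8, 8.7]
width: 10.3
```

```bash
python3 look.py v8;python3 look.py v9;  python3 - <<'E'
from h import *
T1=lambda x,y:(310+x/4-.4,165+y/4-.4)
q=[T1(122,440),T1(195,82),T1(505,150),T1(445,508)]
V=np.array([-U[1],U[0],0])
def row(A,B,cols):
    a=proj("side",A);b=proj("side",B);return np.array([a[1]+(c-a[0])*(b[1]-a[1])/(b[0]-a[0]) for c in cols])
m=sum(onz("top",p,198.5+37) for p in q)/4
for z in(198.5,160,156,152,148.5,145): f=m-80*V;f[2]=z;print(z,row(f-85*U,f+85*U,(265,290,315)))
s=cv2.imread("pics/v9.png")
for x in(265,290,315):
    print(x,[(y,*map(int,s[y,x,1:])) for y in range(300,320)])
E
```

```text
t 15.77 drop 36.2 36.1 (431, 315) yaw 1.9272 [553.59 130.76  67.44] F [-1.67 -1.59  8.75] M [-0.54  0.25  0.33] w 10.5
t 15.82 drop 36.1 36.2 (430, 308) yaw 1.9290 [553.54 130.78  67.42] F [-0.86 -2.34  8.34] M [-0.57  0.27  0.24] w 10.3
198.5 [297.   295.02 293.05]
160 [307.31 305.29 303.27]
156 [308.35 306.32 304.29]
152 [309.38 307.34 305.31]
148.5 [310.27 308.23 306.19]
145 [311.16 309.11 307.07]
265 [(300, 248, 255), (301, 250, 255), (302, 251, 255), (303, 254, 255), (304, 255, 255), (305, 255, 255), (306, 243, 255), (307, 195, 242), (308, 175, 229), (309, 126, 154), (310, 96, 103), (311, 87, 91), (312, 88, 93), (313, 91, 93), (314, 86, 87), (315, 79, 85), (316, 168, 196), (317, 255, 255), (318, 254, 255), (319, 249, 255)]
290 [(300, 252, 255), (301, 254, 255), (302, 255, 255), (303, 255, 255), (304, 251, 255), (305, 210, 248), (306, 179, 236), (307, 122, 155), (308, 94, 107), (309, 89, 98), (310, 86, 99), (311, 90, 104), (312, 85, 96), (313, 81, 97), (314, 171, 198), (315, 255, 255), (316, 255, 255), (317, 253, 255), (318, 252, 255), (319, 249, 255)]
315 [(300, 255, 255), (301, 255, 255), (302, 248, 255), (303, 212, 249), (304, 181, 235), (305, 126, 159), (306, 89, 100), (307, 82, 91), (308, 87, 93), (309, 94, 105), (310, 92, 103), (311, 83, 93), (312, 165, 193), (313, 255, 255), (314, 255, 255), (315, 252, 255), (316, 252, 255), (317, 252, 255), (318, 251, 255), (319, 248, 255)]
```

```bash
python3 - <<'E'
from h import *
im=optics.camera("top")[:,:,::-1];cv2.imwrite("pics/top2.png",im)
cv2.imwrite("pics/b1.png",cv2.resize(im[170:330,330:520],None,fx=4,fy=4,interpolation=cv2.INTER_NEAREST))
s=cv2.imread("pics/v9.png")
cv2.imwrite("pics/b2.png",cv2.resize(s[220:330,240:350],None,fx=5,fy=5,interpolation=cv2.INTER_NEAREST))
E
```

```text
(no output)
```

View pics/b1.png

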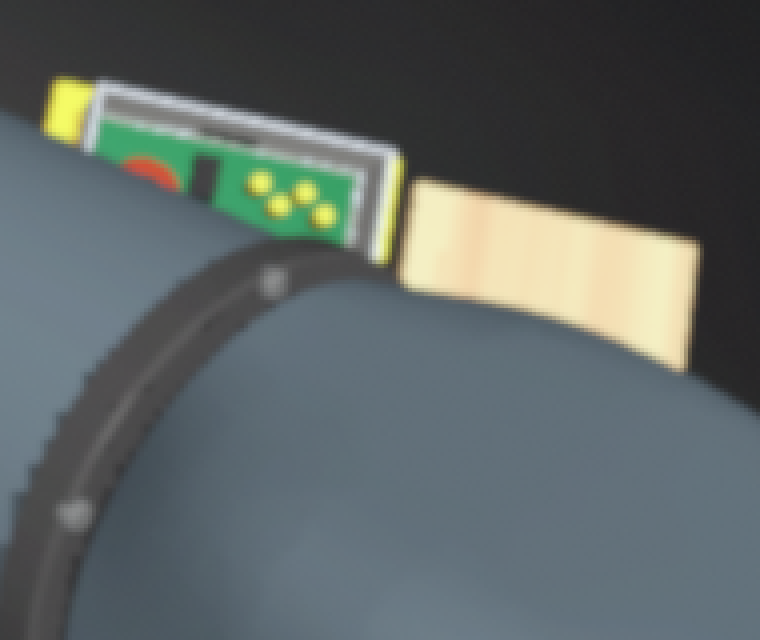

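View pics/b2.png

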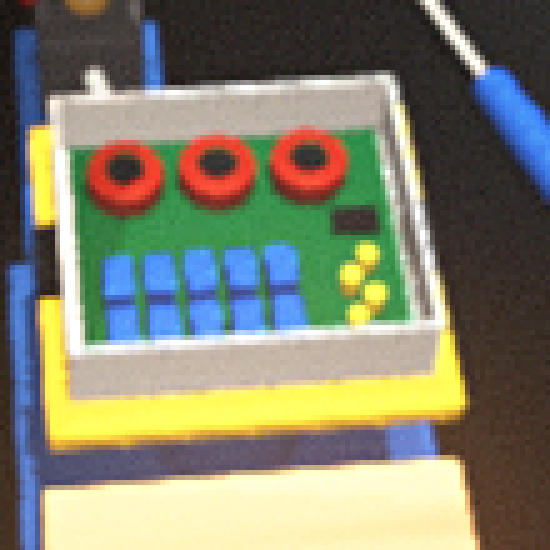

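```bash
python3 - <<'E'
from h import *
B1=lambda x,y:(330+x/4-.4,170+y/4-.4);B2=lambda x,y:(240+x/5-.4,220+y/5-.4)
print("stand NH",tri((331.7,310.6),B1(412,180)))
print("chassis FH",tri(B2(443,325),B1(398,148)))
print("chassis BH",tri(B2(394,76),B1(100,82)))
print("deck FH",tri(B2(464,404),B1(404,155)))
t=cv2.imread("pics/top2.png")
for y in(215,220,225,230):print(y,[(x,*map(int,t[y,x])) for x in range(420,440)])
E
```

```text
stand NH (array([ 615.  , -215.96,  145.67]), np.float64(0.34794495568275335))
chassis FH (array([ 613.54, -189.02,  203.35]), np.float64(3.3776175563685347))
chassis BH (array([641.52, -61.69, 201.91]), np.float64(0.9174461126881919))
deck FH (array([ 620.12, -205.11,  166.27]), np.float64(3.1825064023326752))
215 [(420, 183, 183, 173), (421, 153, 151, 147), (422, 119, 120, 120), (423, 113, 115, 115), (424, 130, 131, 130), (425, 168, 174, 170), (426, 199, 217, 211), (427, 197, 236, 231), (428, 154, 227, 225), (429, 91, 187, 189), (430, 59, 119, 126), (431, 53, 66, 70), (432, 60, 69, 77), (433, 83, 105, 117), (434, 112, 145, 157), (435, 128, 166, 176), (436, 127, 164, 176), (437, 115, 149, 162), (438, 102, 132, 144), (439, 90, 116, 124)]
220 [(420, 162, 159, 154), (421, 122, 123, 122), (422, 113, 115, 116), (423, 123, 124, 124), (424, 159, 162, 159), (425, 197, 210, 204), (426, 204, 236, 230), (427, 167, 233, 230), (428, 101, 199, 200), (429, 63, 135, 140), (430, 56, 76, 80), (431, 65, 80, 91), (432, 95, 126, 142), (433, 139, 180, 195), (434, 174, 217, 228), (435, 191, 234, 241), (43
[... 258 characters left out ...]
, 214), (428, 70, 160, 159), (429, 56, 86, 89), (430, 63, 76, 87), (431, 88, 116, 133), (432, 132, 171, 188), (433, 170, 213, 224), (434, 189, 233, 240), (435, 194, 238, 244), (436, 194, 239, 244), (437, 194, 238, 244), (438, 194, 238, 244), (439, 194, 238, 244)]
230 [(420, 113, 115, 116), (421, 118, 119, 119), (422, 147, 148, 145), (423, 187, 197, 191), (424, 202, 231, 225), (425, 175, 240, 234), (426, 119, 222, 217), (427, 72, 168, 165), (428, 54, 92, 93), (429, 59, 70, 79), (430, 84, 109, 126), (431, 128, 166, 185), (432, 167, 210, 223), (433, 188, 232, 239), (434, 195, 238, 244), (435, 195, 239, 244), (436, 195, 239, 244), (437, 195, 239, 244), (438, 195, 239, 244), (439, 195, 239, 244)]
```

```bash
python3 - <<'E'
from h import *
V=np.array([-U[1],U[0],0])
def rise(col,thr):  # first crossing
    for i in range(len(col)-1):
        if (col[i]-thr)*(col[i+1]-thr)<=0 and col[i]!=col[i+1]: return i+(thr-col[i])/(col[i+1]-col[i])
def rowp(A,B,cols):
    a=proj("side",A);b=proj("side",B);return np.array([a[1]+(c-a[0])*(b[1]-a[1])/(b[0]-a[0]) for c in cols])
cols=(300,305,310,314)
a=cv2.imread("pics/side0.png").astype(float);b=cv2.imread("pics/v9.png").astype(float)
for nm,im,r0 in(("before",a,221),("after",b,231)):
    print(nm,[round(r0+rise(im[r0:r0+12,c,1],130),2) for c in cols])
m0=np.array([554.3,-109.4,0])
for z in(235.5,199.3):
    k=m0+65*V;k[2]=z;print(z,rowp(k-75*U,k+75*U,cols))
    k=m0-65*V;k[2]=z;print("front",z,rowp(k-75*U,k+75*U,(265,290,315)))
for nm,im,r0 in(("b",a,274),("a",b,283)):
  for c in(265,290): print(nm,c,[(y,int(im[y,c,0]),int(im[y,c,2])) for y in range(r0,r0+10)])
  print(nm,"yellow bottom",[round((296 if nm=="b" else 305)+rise(im[(296 if nm=="b" else 305):,c,1],135),2) for c in(262,270,280)])
E
```

```text
before [np.float64(224.76), np.float64(224.41), np.float64(223.85), np.float64(223.87)]
after [np.float64(235.18), np.float64(234.85), np.float64(234.86), np.float64(234.46)]
235.5 [225.84 225.51 225.18 224.92]
front 235.5 [279.72 277.83 275.94]
199.3 [236.67 236.33 235.99 235.72]
front 199.3 [290.16 288.22 286.28]
b 265 [(274, 251, 86), (275, 251, 85), (276, 251, 85), (277, 251, 113), (278, 255, 209), (279, 248, 242), (280, 207, 221), (281, 171, 199), (282, 164, 192), (283, 166, 191)]
b 290 [(274, 249, 81), (275, 250, 96), (276, 254, 183), (277, 247, 239), (278, 201, 214), (279, 164, 192), (280, 164, 192), (281, 164, 190), (282, 166, 192), (283, 165, 194)]
b yellow bottom [np.float64(298.94), np.float64(298.36), np.float64(297.59)]
a 265 [(283, 253, 91), (284, 254, 100), (285, 252, 94), (286, 250, 85), (287, 251, 98), (288, 253, 177), (289, 251, 247), (290, 212, 227), (291, 171, 202), (292, 168, 197)]
a 290 [(283, 252, 97), (284, 251, 90), (285, 251, 91), (286, 253, 171), (287, 254, 255), (288, 228, 236), (289, 172, 202), (290, 165, 194), (291, 165, 198), (292, 171, 199)]
a yellow bottom [np.float64(308.49), np.float64(307.76), np.float64(307.26)]
```

```bash
python3 - <<'E'
from h import *
from scipy.optimize import brentq
def zline(pt,r265,r315):
    def g(z):
        p=proj("side",onz("top",pt,z));return p[1]-(r265+(p[0]-265)*(r315-r265)/50)
    return brentq(g,100,260)
for p in((428.85,220),(428.15,225),(427.3,230)):print("deck",zline(p,306.6,302.9))
for d in(-.7,0,.7):
    print("stand",d,[zline((x+d,y),316.0,312.0) for x,y in((432.9,220),(431.9,225),(430.9,230))])
# far edge from top0
t=cv2.imread("pics/top0.png")
for y in(250,270,290):print(y,[(x,int(t[y,x,1])) for x in range(494,508)])
E
```

```text
deck 162.93495505610952
deck 163.1741044452731
deck 163.12016686406258
stand -0.7 [146.37677363145107, 145.94231184006662, 145.50987859138274]
stand 0 [147.80538312106677, 147.36839658423986, 146.93344657409148]
stand 0.7 [149.22865025315025, 148.78916084481168, 148.35171581566092]
250 [(494, 234), (495, 233), (496, 230), (497, 226), (498, 223), (499, 220), (500, 216), (501, 195), (502, 142), (503, 71), (504, 41), (505, 37), (506, 36), (507, 37)]
270 [(494, 228), (495, 225), (496, 221), (497, 219), (498, 210), (499, 184), (500, 128), (501, 64), (502, 43), (503, 42), (504, 41), (505, 42), (506, 42), (507, 41)]
290 [(494, 220), (495, 216), (496, 201), (497, 161), (498, 100), (499, 55), (500, 44), (501, 45), (502, 43), (503, 42), (504, 42), (505, 43), (506, 43), (507, 42)]
```

```bash
python3 - <<'E'
from h import *
from scipy.optimize import brentq
def zline(pt,r265,r315):
    def g(z):
        p=proj("side",onz("top",pt,z));return p[1]-(r265+(p[0]-265)*(r315-r265)/50)
    return brentq(g,100,260)
print([zline(p,380.9,376.2) for p in((502.2,250),(500,270),(497.5,290))])
E
```

```text
[148.17468501836873, 148.28191747339227, 147.80186712351906]
```

Call:
{"name": "jog_arm", "arguments": {
  "moves": [
    {"dx":0,"dy":0,"dz":0,"ax":0,"ay":0,"az":-0.04,"gripper":1},
    {"dx":0,"dy":0,"dz":0,"ax":0,"ay":0,"az":-0.08,"gripper":1},
    {"dx":0,"dy":0,"dz":0,"ax":0,"ay":0,"az":-0.12,"gripper":1},
    {"dx":0,"dy":0,"dz":0,"ax":0,"ay":0,"az":-0.12,"gripper":1},
    {"dx":0,"dy":0,"dz":0,"ax":0,"ay":0,"az":-0.12,"gripper":1},
    {"dx":0,"dy":0,"dz":0,"ax":0,"ay":0,"az":-0.12,"gripper":1},
    {"dx":0,"dy":0,"dz":0,"ax":0,"ay":0,"az":-0.12,"gripper":1},
    {"dx":0,"dy":0,"dz":0,"ax":0,"ay":0,"az":-0.12,"gripper":1}
  ]
}}

```text
time: 16.53
eef_pos: [553.6, 130.6, 67.4]
ee_rot: [-3.141, 0.002, 2.049]
wrist_force: [-1.8, -2.5, 9.4]
width: 10.0
```

```bash
python3 look.py w1
```

```text
t 16.58 drop 40.9 40.7 (430, 309) yaw 2.0490 [553.63 130.6   67.42] F [-1.85 -2.92 10.28] M [-0.62  0.32 -0.01] w 10.5
```

Call:
{"name": "jog_arm", "arguments": {
  "moves": [
    {"dx":0,"dy":0,"dz":0,"ax":0,"ay":0,"az":0,"gripper":1},
    {"dx":0,"dy":0,"dz":0,"ax":0,"ay":0,"az":0,"gripper":1},
    {"dx":0,"dy":0,"dz":0,"ax":0,"ay":0,"az":0,"gripper":1},
    {"dx":0,"dy":0,"dz":0,"ax":0,"ay":0,"az":0,"gripper":1},
    {"dx":0,"dy":0,"dz":0,"ax":0,"ay":0,"az":0,"gripper":1},
    {"dx":0,"dy":0,"dz":0,"ax":0,"ay":0,"az":0,"gripper":1},
    {"dx":0,"dy":0,"dz":0,"ax":0,"ay":0,"az":0,"gripper":1},
    {"dx":0,"dy":0,"dz":0,"ax":0,"ay":0,"az":0,"gripper":1}
  ]
}}

```text
time: 17.25
eef_pos: [553.6, 130.6, 67.4]
ee_rot: [-3.141, 0.002, 2.049]
wrist_force: [-2.7, -2.1, 9.3]
width: 10.5
```

```bash
python3 look.py w2
```

```text
t 17.30 drop 47.7 47.8 (422, 301) yaw 2.0489 [553.67 130.62  67.43] F [-0.79 -2.06 10.77] M [-0.62  0.26 -0.09] w 10.7
```

Call:
{"name": "jog_arm", "arguments": {
  "moves": [
    {"dx":0,"dy":0,"dz":0,"ax":0,"ay":0,"az":0,"gripper":1},
    {"dx":0,"dy":0,"dz":0,"ax":0,"ay":0,"az":0,"gripper":1},
    {"dx":0,"dy":0,"dz":0,"ax":0,"ay":0,"az":0.03,"gripper":1},
    {"dx":0,"dy":0,"dz":0,"ax":0,"ay":0,"az":0.06,"gripper":1},
    {"dx":0,"dy":0,"dz":0,"ax":0,"ay":0,"az":0.1,"gripper":1},
    {"dx":0,"dy":0,"dz":0,"ax":0,"ay":0,"az":0.13,"gripper":1},
    {"dx":0,"dy":0,"dz":0,"ax":0,"ay":0,"az":0.16,"gripper":1},
    {"dx":0,"dy":0,"dz":0,"ax":0,"ay":0,"az":0.18,"gripper":1}
  ]
}}

```text
time: 17.97
eef_pos: [553.5, 130.8, 67.4]
ee_rot: [-3.141, 0.002, 1.869]
wrist_force: [-1.1, -2.9, 8.7]
width: 10.3
```

```bash
python3 look.py w3;python3 look.py w4; python3 - <<'E'
from h import *
im=optics.camera("top")[:,:,::-1];cv2.imwrite("pics/top3.png",im)
s=cv2.imread("pics/w4.png")
for x in(265,290,315):
    print(x,[(y,int(s[y,x,1])) for y in range(304,319)])
for y in(215,220,225,230):print(y,[(x,*map(int,im[y,x])) for x in range(422,439)])
E
```

```text
t 18.02 drop 51.0 51.1 (421, 310) yaw 1.8675 [553.55 130.84  67.44] F [-1.93 -2.23  9.04] M [-0.47  0.29  0.31] w 10.5
t 18.07 drop 51.1 51.3 (421, 304) yaw 1.8691 [553.53 130.82  67.4 ] F [-0.17 -2.1   9.43] M [-0.55  0.29  0.25] w 9.8
265 [(304, 249), (305, 251), (306, 254), (307, 254), (308, 255), (309, 255), (310, 220), (311, 167), (312, 133), (313, 96), (314, 82), (315, 82), (316, 165), (317, 255), (318, 253)]
290 [(304, 252), (305, 254), (306, 255), (307, 255), (308, 241), (309, 180), (310, 140), (311, 100), (312, 85), (313, 79), (314, 174), (315, 255), (316, 255), (317, 253), (318, 252)]
315 [(304, 255), (305, 255), (306, 235), (307, 179), (308, 137), (309, 100), (310, 85), (311, 84), (312, 172), (313, 255), (314, 255), (315, 253), (316, 252), (317, 252), (318, 250)]
215 [(422, 151, 151, 149), (423, 195, 203, 197), (424, 207, 235, 229), (425, 174, 239, 235), (426, 112, 217, 214), (427, 67, 160, 158), (428, 53, 83, 83), (429, 50, 51, 50), (430, 50, 49, 49), (431, 53, 52, 54), (432, 61, 69, 76), (433, 83, 106, 118), (434, 112, 145, 157), (435, 128, 166, 176), (436, 127, 164, 175
[... 436 characters left out ...]
(423, 188, 238, 233), (424, 144, 228, 225), (425, 87, 186, 189), (426, 59, 117, 125), (427, 53, 64, 68), (428, 52, 52, 53), (429, 54, 56, 60), (430, 62, 74, 84), (431, 88, 116, 133), (432, 132, 171, 188), (433, 170, 213, 224), (434, 189, 233, 240), (435, 194, 238, 244), (436, 194, 239, 244), (437, 194, 238, 244), (438, 195, 238, 244)]
230 [(422, 196, 237, 232), (423, 155, 233, 229), (424, 96, 200, 200), (425, 62, 136, 140), (426, 50, 70, 72), (427, 48, 49, 49), (428, 51, 53, 54), (429, 58, 67, 75), (430, 84, 109, 127), (431, 128, 166, 184), (432, 167, 210, 223), (433, 189, 232, 239), (434, 195, 238, 244), (435, 195, 239, 244), (436, 195, 239, 244), (437, 195, 239, 244), (438, 195, 239, 244)]
```

```bash
python3 - <<'E'
from h import *
from scipy.optimize import brentq
def zline(pt,r265,r315):
    def g(z):
        p=proj("side",onz("top",pt,z));return p[1]-(r265+(p[0]-265)*(r315-r265)/50)
    return brentq(g,100,260)
# top-edge crossing at 150 green; side threshold 210
for r in((310.2,306.45),(310.0,306.2)): print("deck",[zline(p,*r) for p in((427.1,215),(426.25,220),(425.5,225),(424.8,230))])
E
```

```text
deck [148.6120007486794, 148.5673299129357, 148.72554065392367, 148.98370606764328]
deck [149.3054217611483, 149.24800129535106, 149.39321111325265, 149.63830428567186]
```

Call:
{"name": "jog_arm", "arguments": {
  "moves": [
    {"dx":0,"dy":0,"dz":0,"ax":0,"ay":0,"az":0.06,"gripper":1},
    {"dx":0,"dy":0,"dz":0,"ax":0,"ay":0,"az":0.12,"gripper":1},
    {"dx":0,"dy":0,"dz":0,"ax":0,"ay":0,"az":0.18,"gripper":1},
    {"dx":0,"dy":0,"dz":0,"ax":0,"ay":0,"az":0.24,"gripper":1},
    {"dx":0,"dy":0,"dz":0,"ax":0,"ay":0,"az":0.3,"gripper":1},
    {"dx":0,"dy":0,"dz":0,"ax":0,"ay":0,"az":0.36,"gripper":1},
    {"dx":0,"dy":0,"dz":0,"ax":0,"ay":0,"az":0.4,"gripper":1},
    {"dx":0,"dy":0,"dz":0,"ax":0,"ay":0,"az":0.42,"gripper":1}
  ]
}}

```text
time: 18.78
eef_pos: [553.5, 131.4, 67.4]
ee_rot: [3.141, 0.002, 1.448]
wrist_force: [-1.1, -0.4, 6.6]
width: 10.7
```

```bash
python3 look.py w5;python3 look.py
```

```text
t 18.83 drop 51.1 50.9 (426, 314) yaw 1.4478 [553.48 131.42  67.43] F [-1.85 -0.44  7.16] M [-0.18  0.28  0.39] w 10.5
t 18.88 drop 51.2 50.8 (426, 313) yaw 1.4497 [553.46 131.43  67.41] F [-1.67 -0.52  7.7 ] M [-0.21  0.29  0.35] w 10.1
```

Call:
{"name": "jog_arm", "arguments": {
  "moves": [
    {"dx":0,"dy":0,"dz":0,"ax":0,"ay":0,"az":0.01,"gripper":1},
    {"dx":0,"dy":0,"dz":0,"ax":0,"ay":0,"az":0.02,"gripper":1},
    {"dx":0,"dy":0,"dz":0,"ax":0,"ay":0,"az":0.03,"gripper":1},
    {"dx":0,"dy":0,"dz":0,"ax":0,"ay":0,"az":0.04,"gripper":1},
    {"dx":0,"dy":0,"dz":0,"ax":0,"ay":0,"az":0.05,"gripper":1},
    {"dx":0,"dy":0,"dz":0,"ax":0,"ay":0,"az":0.05,"gripper":1},
    {"dx":0,"dy":0,"dz":0,"ax":0,"ay":0,"az":0.05,"gripper":1},
    {"dx":0,"dy":0,"dz":0,"ax":0,"ay":0,"az":0.05,"gripper":1}
  ]
}}

```text
time: 19.55
eef_pos: [553.5, 131.5, 67.4]
ee_rot: [3.141, 0.001, 1.401]
wrist_force: [-0.5, -0.6, 8.5]
width: 10.3
```

```bash
cat > mom.py <<'E'
from h import *
M=[robot.get_obs()["moment"][2]]
for i in range(3): optics.camera("side"); M.append(robot.get_obs()["moment"][2])
o=robot.get_obs();print("t %.2f yaw %.4f"%(o["time"],o["ee_rot"][2]),np.array(M),"mean %.3f"%np.mean(M),o["wrist_force"],o["width"])
E
python3 mom.py
```

```text
t 19.70 yaw 1.4006 [0.39 0.43 0.41 0.39] mean 0.406 [-1.04 -0.74  8.64] 10.615691080257385
```

Baseline is 0.40 N m. I'll close further in small steps.

Call:
{"name": "jog_arm", "arguments": {
  "moves": [
    {"dx":0,"dy":0,"dz":0,"ax":0,"ay":0,"az":0.01,"gripper":1},
    {"dx":0,"dy":0,"dz":0,"ax":0,"ay":0,"az":0.02,"gripper":1},
    {"dx":0,"dy":0,"dz":0,"ax":0,"ay":0,"az":0.03,"gripper":1},
    {"dx":0,"dy":0,"dz":0,"ax":0,"ay":0,"az":0.04,"gripper":1},
    {"dx":0,"dy":0,"dz":0,"ax":0,"ay":0,"az":0.05,"gripper":1},
    {"dx":0,"dy":0,"dz":0,"ax":0,"ay":0,"az":0.05,"gripper":1},
    {"dx":0,"dy":0,"dz":0,"ax":0,"ay":0,"az":0.05,"gripper":1},
    {"dx":0,"dy":0,"dz":0,"ax":0,"ay":0,"az":0.05,"gripper":1}
  ]
}}

```text
time: 20.37
eef_pos: [553.5, 131.6, 67.4]
ee_rot: [3.141, 0.001, 1.351]
wrist_force: [-1.1, -0.4, 7.4]
width: 10.3
```

```bash
python3 mom.py
```

```text
t 20.52 yaw 1.3506 [0.39 0.34 0.37 0.44] mean 0.385 [-1.16 -0.05  8.42] 10.148559578691493
```

Call:
{"name": "jog_arm", "arguments": {
  "moves": [
    {"dx":0,"dy":0,"dz":0,"ax":0,"ay":0,"az":0.01,"gripper":1},
    {"dx":0,"dy":0,"dz":0,"ax":0,"ay":0,"az":0.02,"gripper":1},
    {"dx":0,"dy":0,"dz":0,"ax":0,"ay":0,"az":0.03,"gripper":1},
    {"dx":0,"dy":0,"dz":0,"ax":0,"ay":0,"az":0.03,"gripper":1},
    {"dx":0,"dy":0,"dz":0,"ax":0,"ay":0,"az":0.03,"gripper":1},
    {"dx":0,"dy":0,"dz":0,"ax":0,"ay":0,"az":0.03,"gripper":1},
    {"dx":0,"dy":0,"dz":0,"ax":0,"ay":0,"az":0.03,"gripper":1},
    {"dx":0,"dy":0,"dz":0,"ax":0,"ay":0,"az":0.03,"gripper":1}
  ]
}}

```text
time: 21.18
eef_pos: [553.5, 131.6, 67.4]
ee_rot: [3.141, 0.001, 1.321]
wrist_force: [-0.8, 0.4, 8.0]
width: 10.3
```

```bash
python3 mom.py
```

```text
t 21.33 yaw 1.3206 [0.41 0.41 0.41 0.37] mean 0.399 [-2.13 -0.28  6.76] 10.292444990133994
```

Call:
{"name": "jog_arm", "arguments": {
  "moves": [
    {"dx":0,"dy":0,"dz":0,"ax":0,"ay":0,"az":0.01,"gripper":1},
    {"dx":0,"dy":0,"dz":0,"ax":0,"ay":0,"az":0.02,"gripper":1},
    {"dx":0,"dy":0,"dz":0,"ax":0,"ay":0,"az":0.03,"gripper":1},
    {"dx":0,"dy":0,"dz":0,"ax":0,"ay":0,"az":0.04,"gripper":1},
    {"dx":0,"dy":0,"dz":0,"ax":0,"ay":0,"az":0.05,"gripper":1},
    {"dx":0,"dy":0,"dz":0,"ax":0,"ay":0,"az":0.05,"gripper":1},
    {"dx":0,"dy":0,"dz":0,"ax":0,"ay":0,"az":0.05,"gripper":1},
    {"dx":0,"dy":0,"dz":0,"ax":0,"ay":0,"az":0.05,"gripper":1}
  ]
}}

```text
time: 22.0
eef_pos: [553.5, 131.7, 67.4]
ee_rot: [3.141, 0.001, 1.271]
wrist_force: [-0.2, 0.5, 6.3]
width: 10.4
```

```bash
python3 mom.py
```

```text
t 22.15 yaw 1.2708 [0.39 0.41 0.43 0.4 ] mean 0.408 [-1.03  0.85  7.05] 10.30823313796552
```

Call:
{"name": "jog_arm", "arguments": {
  "moves": [
    {"dx":0,"dy":0,"dz":0,"ax":0,"ay":0,"az":0.01,"gripper":1},
    {"dx":0,"dy":0,"dz":0,"ax":0,"ay":0,"az":0.02,"gripper":1},
    {"dx":0,"dy":0,"dz":0,"ax":0,"ay":0,"az":0.03,"gripper":1},
    {"dx":0,"dy":0,"dz":0,"ax":0,"ay":0,"az":0.04,"gripper":1},
    {"dx":0,"dy":0,"dz":0,"ax":0,"ay":0,"az":0.05,"gripper":1},
    {"dx":0,"dy":0,"dz":0,"ax":0,"ay":0,"az":0.05,"gripper":1},
    {"dx":0,"dy":0,"dz":0,"ax":0,"ay":0,"az":0.05,"gripper":1},
    {"dx":0,"dy":0,"dz":0,"ax":0,"ay":0,"az":0.05,"gripper":1}
  ]
}}

```text
time: 22.82
eef_pos: [553.5, 131.8, 67.4]
ee_rot: [3.141, 0.001, 1.221]
wrist_force: [-0.6, -0.3, 7.1]
width: 10.1
```

```bash
python3 mom.py
```

```text
t 22.97 yaw 1.2208 [0.43 0.43 0.45 0.44] mean 0.437 [-0.69  0.38  7.37] 10.35786959895233
```

Call:
{"name": "jog_arm", "arguments": {
  "moves": [
    {"dx":0,"dy":0,"dz":0,"ax":0,"ay":0,"az":0.01,"gripper":1},
    {"dx":0,"dy":0,"dz":0,"ax":0,"ay":0,"az":0.02,"gripper":1},
    {"dx":0,"dy":0,"dz":0,"ax":0,"ay":0,"az":0.03,"gripper":1},
    {"dx":0,"dy":0,"dz":0,"ax":0,"ay":0,"az":0.03,"gripper":1},
    {"dx":0,"dy":0,"dz":0,"ax":0,"ay":0,"az":0.03,"gripper":1},
    {"dx":0,"dy":0,"dz":0,"ax":0,"ay":0,"az":0.03,"gripper":1},
    {"dx":0,"dy":0,"dz":0,"ax":0,"ay":0,"az":0.03,"gripper":1},
    {"dx":0,"dy":0,"dz":0,"ax":0,"ay":0,"az":0.03,"gripper":1}
  ]
}}

```text
time: 23.63
eef_pos: [553.5, 131.8, 67.4]
ee_rot: [3.141, 0.001, 1.191]
wrist_force: [-0.4, 0.3, 7.0]
width: 10.2
```

```bash
python3 mom.py
```

```text
t 23.78 yaw 1.1908 [0.45 0.42 0.44 0.39] mean 0.425 [-0.87 -0.28  6.98] 10.47588709623464
```

Not yet at the seat.

Call:
{"name": "jog_arm", "arguments": {
  "moves": [
    {"dx":0,"dy":0,"dz":0,"ax":0,"ay":0,"az":0.01,"gripper":1},
    {"dx":0,"dy":0,"dz":0,"ax":0,"ay":0,"az":0.02,"gripper":1},
    {"dx":0,"dy":0,"dz":0,"ax":0,"ay":0,"az":0.03,"gripper":1},
    {"dx":0,"dy":0,"dz":0,"ax":0,"ay":0,"az":0.04,"gripper":1},
    {"dx":0,"dy":0,"dz":0,"ax":0,"ay":0,"az":0.05,"gripper":1},
    {"dx":0,"dy":0,"dz":0,"ax":0,"ay":0,"az":0.05,"gripper":1},
    {"dx":0,"dy":0,"dz":0,"ax":0,"ay":0,"az":0.05,"gripper":1},
    {"dx":0,"dy":0,"dz":0,"ax":0,"ay":0,"az":0.05,"gripper":1}
  ]
}}

```text
time: 24.45
eef_pos: [553.6, 131.9, 67.4]
ee_rot: [3.141, 0.0, 1.141]
wrist_force: [-0.5, 0.7, 6.1]
width: 10.2
```

```bash
python3 mom.py
```

```text
t 24.60 yaw 1.1409 [0.35 0.44 0.47 0.45] mean 0.427 [-0.47  0.8   8.14] 10.540334588015563
```

Call:
{"name": "jog_arm", "arguments": {
  "moves": [
    {"dx":0,"dy":0,"dz":0,"ax":0,"ay":0,"az":0.01,"gripper":1},
    {"dx":0,"dy":0,"dz":0,"ax":0,"ay":0,"az":0.02,"gripper":1},
    {"dx":0,"dy":0,"dz":0,"ax":0,"ay":0,"az":0.03,"gripper":1},
    {"dx":0,"dy":0,"dz":0,"ax":0,"ay":0,"az":0.04,"gripper":1},
    {"dx":0,"dy":0,"dz":0,"ax":0,"ay":0,"az":0.05,"gripper":1},
    {"dx":0,"dy":0,"dz":0,"ax":0,"ay":0,"az":0.05,"gripper":1},
    {"dx":0,"dy":0,"dz":0,"ax":0,"ay":0,"az":0.05,"gripper":1},
    {"dx":0,"dy":0,"dz":0,"ax":0,"ay":0,"az":0.05,"gripper":1}
  ]
}}

```text
time: 25.27
eef_pos: [553.6, 132.0, 67.4]
ee_rot: [3.141, 0.0, 1.091]
wrist_force: [-0.4, 0.9, 7.2]
width: 10.4
```

```bash
python3 mom.py; python3 look.py x1; python3 -c "
import cv2
cv2.imwrite('pics/x1c.png',cv2.resize(cv2.imread('pics/x1.png')[160:310,210:340],None,fx=4,fy=4))"
```

```text
t 25.42 yaw 1.0909 [0.34 0.42 0.43 0.41] mean 0.401 [-0.55 -0.03  6.87] 10.610368909356447
t 25.47 drop 51.1 51.0 (424, 315) yaw 1.0909 [553.59 131.95  67.44] F [-0.87  0.78  6.27] M [0.02 0.26 0.45] w 10.4
```

View pics/x1c.png

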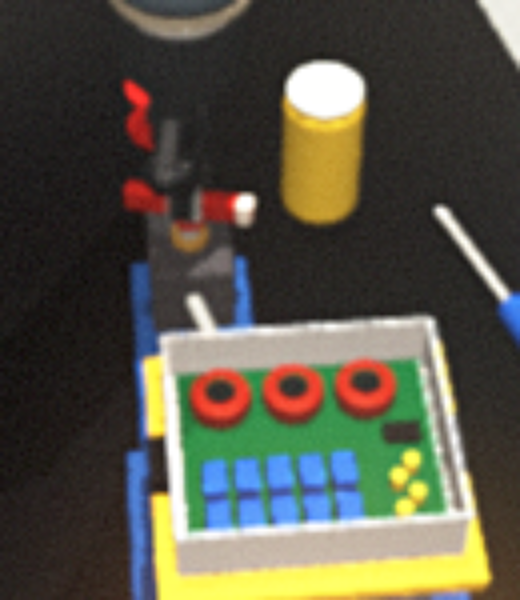

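Call:
{"name": "jog_arm", "arguments": {
  "moves": [
    {"dx":0,"dy":0,"dz":0,"ax":0,"ay":0,"az":0.01,"gripper":1},
    {"dx":0,"dy":0,"dz":0,"ax":0,"ay":0,"az":0.02,"gripper":1},
    {"dx":0,"dy":0,"dz":0,"ax":0,"ay":0,"az":0.03,"gripper":1},
    {"dx":0,"dy":0,"dz":0,"ax":0,"ay":0,"az":0.04,"gripper":1},
    {"dx":0,"dy":0,"dz":0,"ax":0,"ay":0,"az":0.05,"gripper":1},
    {"dx":0,"dy":0,"dz":0,"ax":0,"ay":0,"az":0.05,"gripper":1},
    {"dx":0,"dy":0,"dz":0,"ax":0,"ay":0,"az":0.05,"gripper":1},
    {"dx":0,"dy":0,"dz":0,"ax":0,"ay":0,"az":0.05,"gripper":1}
  ]
}}

```text
time: 26.13
eef_pos: [553.6, 132.0, 67.4]
ee_rot: [3.141, 0.0, 1.041]
wrist_force: [-0.4, 1.1, 6.8]
width: 10.5
```

```bash
python3 mom.py
```

```text
t 26.28 yaw 1.0410 [0.47 0.45 0.43 0.4 ] mean 0.437 [-0.32  0.92  7.06] 10.135594673282895
```

Call:
{"name": "jog_arm", "arguments": {
  "moves": [
    {"dx":0,"dy":0,"dz":0,"ax":0,"ay":0,"az":0.01,"gripper":1},
    {"dx":0,"dy":0,"dz":0,"ax":0,"ay":0,"az":0.02,"gripper":1},
    {"dx":0,"dy":0,"dz":0,"ax":0,"ay":0,"az":0.03,"gripper":1},
    {"dx":0,"dy":0,"dz":0,"ax":0,"ay":0,"az":0.04,"gripper":1},
    {"dx":0,"dy":0,"dz":0,"ax":0,"ay":0,"az":0.05,"gripper":1},
    {"dx":0,"dy":0,"dz":0,"ax":0,"ay":0,"az":0.05,"gripper":1},
    {"dx":0,"dy":0,"dz":0,"ax":0,"ay":0,"az":0.05,"gripper":1},
    {"dx":0,"dy":0,"dz":0,"ax":0,"ay":0,"az":0.05,"gripper":1}
  ]
}}

```text
time: 26.95
eef_pos: [553.7, 132.1, 67.4]
ee_rot: [3.141, 0.0, 0.991]
wrist_force: [-0.4, 1.8, 6.0]
width: 10.8
```

```bash
python3 mom.py
```

```text
t 27.10 yaw 0.9913 [0.61 0.59 0.6  0.61] mean 0.601 [-0.74  1.6   6.95] 10.15924113916624
```

Call:
{"name": "jog_arm", "arguments": {
  "moves": [
    {"dx":0,"dy":0,"dz":0,"ax":0,"ay":0,"az":0.01,"gripper":1},
    {"dx":0,"dy":0,"dz":0,"ax":0,"ay":0,"az":0.02,"gripper":1},
    {"dx":0,"dy":0,"dz":0,"ax":0,"ay":0,"az":0.02,"gripper":1},
    {"dx":0,"dy":0,"dz":0,"ax":0,"ay":0,"az":0.02,"gripper":1},
    {"dx":0,"dy":0,"dz":0,"ax":0,"ay":0,"az":0.02,"gripper":1},
    {"dx":0,"dy":0,"dz":0,"ax":0,"ay":0,"az":0.02,"gripper":1},
    {"dx":0,"dy":0,"dz":0,"ax":0,"ay":0,"az":0.02,"gripper":1},
    {"dx":0,"dy":0,"dz":0,"ax":0,"ay":0,"az":0.02,"gripper":1}
  ]
}}

```text
time: 27.77
eef_pos: [553.7, 132.1, 67.4]
ee_rot: [3.14, -0.0, 0.971]
wrist_force: [-0.6, 0.5, 6.0]
width: 10.3
```

```bash
python3 mom.py; python3 look.py x2
```

```text
t 27.92 yaw 0.9714 [0.63 0.62 0.66 0.63] mean 0.637 [0.39 0.78 6.64] 10.189271151279684
t 27.97 drop 51.0 50.9 (421, 318) yaw 0.9714 [553.69 132.1   67.43] F [-0.44  1.54  5.63] M [0.17 0.17 0.64] w 10.5
```

Call:
{"name": "jog_arm", "arguments": {
  "moves": [
    {"dx":0,"dy":0,"dz":0,"ax":0,"ay":0,"az":0,"gripper":0.5},
    {"dx":0,"dy":0,"dz":0,"ax":0,"ay":0,"az":0,"gripper":0},
    {"dx":0,"dy":0,"dz":0,"ax":0,"ay":0,"az":0,"gripper":-0.5},
    {"dx":0,"dy":0,"dz":0,"ax":0,"ay":0,"az":0,"gripper":-0.5},
    {"dx":0,"dy":0,"dz":0,"ax":0,"ay":0,"az":0,"gripper":-0.5},
    {"dx":0,"dy":0,"dz":0,"ax":0,"ay":0,"az":0,"gripper":-0.5},
    {"dx":0,"dy":0,"dz":0,"ax":0,"ay":0,"az":0,"gripper":-0.5},
    {"dx":0,"dy":0,"dz":0,"ax":0,"ay":0,"az":0,"gripper":-0.5}
  ]
}}

```text
time: 28.63
eef_pos: [553.3, 132.2, 66.8]
ee_rot: [-3.141, 0.0, 0.97]
wrist_force: [0.1, 0.5, -0.5]
width: 63.9
```

```bash
python3 look.py x3; python3 -c "
import cv2
cv2.imwrite('pics/x3c.png',cv2.resize(cv2.imread('pics/x3.png')[160:310,210:340],None,fx=4,fy=4))"
```

```text
t 28.68 drop 51.0 50.7 (420, 316) yaw 0.9700 [553.35 132.19  66.89] F [-0.78 -0.63 -0.06] M [-0.01 -0.02  0.  ] w 64.2
```

View pics/x3c.png

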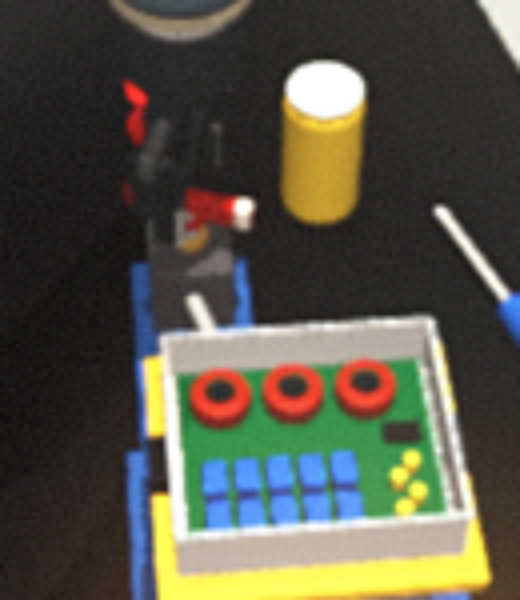

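Call:
{"name": "jog_arm", "arguments": {
  "moves": [
    {"dx":0,"dy":0,"dz":-10,"ax":0,"ay":0,"az":0,"gripper":-0.5},
    {"dx":0,"dy":0,"dz":-25,"ax":0,"ay":0,"az":0,"gripper":-0.5},
    {"dx":0,"dy":0,"dz":-50,"ax":0,"ay":0,"az":0,"gripper":-0.5},
    {"dx":0,"dy":0,"dz":-80,"ax":0,"ay":0,"az":0,"gripper":-0.5},
    {"dx":0,"dy":0,"dz":-110,"ax":0,"ay":0,"az":0,"gripper":-0.5},
    {"dx":0,"dy":0,"dz":-110,"ax":0,"ay":0,"az":0,"gripper":-0.5},
    {"dx":0,"dy":0,"dz":-110,"ax":0,"ay":0,"az":0,"gripper":-0.5},
    {"dx":0,"dy":0,"dz":-110,"ax":0,"ay":0,"az":0,"gripper":-0.5}
  ]
}}

```text
time: 29.35
eef_pos: [553.2, 132.0, 177.1]
ee_rot: [3.141, 0.0, 0.97]
wrist_force: [-0.2, 0.3, -1.0]
width: 63.9
```

```bash
python3 look.py x4; python3 - <<'E'
from h import *
im=cv2.imread('pics/x4.png')
cv2.imwrite('pics/x4c.png',cv2.resize(im[160:310,210:340],None,fx=4,fy=4))
s=im[195:225,232:282].astype(int);m=((s[...,2]-s[...,1]>60)).astype(np.uint8)
n,l,st,ce=cv2.connectedComponentsWithStats(m);k=1+np.argmax(st[1:,4])
pts=np.argwhere(l==k)[:,::-1].astype(np.float32)+np.array([232,195],np.float32)
vx,vy,x0,y0=cv2.fitLine(pts,cv2.DIST_HUBER,0,.01,.01).ravel()
a=onz("side",(x0,y0),112);b=onz("side",(x0+15*vx,y0+15*vy),112);d=(b-a)*np.sign((b-a)[0]);print("bar",a,np.arctan2(d[1],d[0]))
E
```

```text
t 29.40 drop 51.0 50.8 (424, 320) yaw 0.9700 [552.85 131.87 176.44] F [-0.05  0.22  0.28] M [-0.04 -0.01  0.03] w 64.0
bar [548.8 133.5 112. ] -0.5958292393137417
```

View pics/x4c.png

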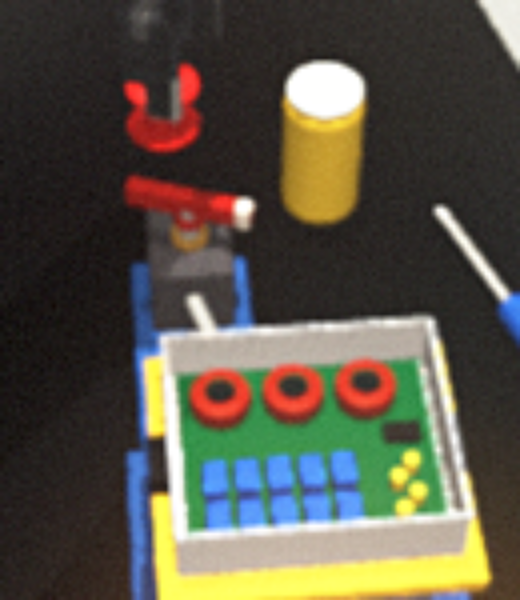

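```bash
python3 -c "
from bench import robot
print(robot.job_done())"
```

```text
the job is handed in; nothing more can be done
None
```

I lowered the deck to the side stand's level, screwed the valve shut until it was snug, let go, and handed the job in at about 29 s of the 64 s limit. `job_done()` gives no verdict, so what follows is from my own checks.

**Sinking:** The deck began to sink about 0.6 rad open and went down at about 9 mm/s. I stopped it once at about 36 mm down to measure again, then stopped it at 51 mm.

**Level:** With the deck stopped, triangulating from both cameras put the deck top at about 149 mm and the stand top at about 148 mm. After I let go, the deck's drop stayed at 51 mm in every picture.

**Valve:** Closing took about 0.42 N m, and the seat showed at about 0.36 rad clockwise of the start. I stopped at about 0.64 N m, which is 0.22 above the closing moment. After I let go and lifted clear, the bar stood at −0.60 rad, the angle at which I released it. Wrist force and moment were about zero.

**Checks that disagreed:**
- **Gripper height:** The fingertips look about 29 mm higher in the pictures than the reported TCP. The first grasp therefore closed above the bar without touching it, and I mended it by going about 26 mm lower.
- **Level measurements:** Single hand-picked corner points differed by 2 to 5 mm, so I relied on the edge-line measurements instead.
- **Last closing step:** The final 0.02 rad raised the moment by only 0.04 N m where about 0.08 was expected, perhaps because the grip gave slightly. The total is still inside the snug range.

The spool, can and screwdriver looked undisturbed in the side view; I did not re-measure their positions. I kept the arm clear of the deck and chassis, and no reading suggested contact.

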